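# Close a tin in the sprung lidding press

### The arm

A 6-joint arm with a two-finger parallel gripper is mounted at the origin on the work surface. World frame = base frame: x ahead of the robot, y to its left, z up, the work surface at z = 0. Lengths are in m, angles in rad, forces in N, time in s.
With the tool pointing down it reaches from about 0.25 to 0.775 m from the base axis. Payload 4 kg.
Tool frame: the origin (TCP) lies midway between the tips of the shut fingers; the grasp point (between the pads) lies 19 mm behind it; z points along the fingers, y is the direction in which the jaws open and shut (so a half turn about z gives the same grasp; the last joint's range is limited). The gripper opens to 94 mm and grips with 3 to 60 N. Pads are 16 mm wide; open, the fingers measure 119 mm over their backs; the gripper's body (75 mm by 177 mm) begins 78 mm behind the grasp point.
Start: joints at [1.246, 0.087, 1.371, -0, 1.684, -0.103], TCP at [0.121, 0.537, 0.206] pointing down, gripper open.
Joint ranges: [-3.1, 3.1], [-0.76, 2.03], [0.27, 2.55], [-1.08, 4.22], [0.17, 2.65], [-2.57, 2.57]. Speed limits (rad/s): [2.79, 2.79, 3.14, 3.14, 3.14, 3.14].

### API

Orientations are given as a unit quaternion [w, x, y, z].
In Python, from cell import * gives the robot as it stands. The module is installed in compiled form; this text tells all that it offers.
- The arm moves only by the tool play_rows, never from a script. Its argument "commands" is a list of rows, each a list of 7 numbers: the turn, a rotation vector about the tool's x, y, z in degrees, then the shift along the tool's x, y, z in cm, then the gripper command: -1 is fully open, 1 is shut, values between are in proportion. A call has exactly 8 rows; each row is the pose to reach, as a shift and turn from the pose measured when the call began, along the tool's axes at that moment; what a row does not reach only later rows make up. A row lasts 1/12 s, in which the tool goes at most 41.7 mm and 7.16 degrees, less where a joint would pass 70% of its speed; a pose out of reach is approached as far as the arm can. A call with a gripper value outside its range is refused whole. The fingers move at their own pace and stop on an object; "force" is the grip in N (left out, the last holds). Time passes only in rows, so rows that repeat a pose let the fingers close, or fill a call up. It gives the time, the measured TCP pose, the force and the opening at its end, in the units of the state.
- sense(): the state, without advancing time (a new reading comes with each control period).
- capture(name): name is "scene" or "top" or "wrist"; returns a dict with "image" (384x512x3 uint8, red, green, blue), "intrinsics" (3x3 intrinsics, pixels), "R" (3x3) and "t" (3): a world point X has camera coordinates R X + t; the wrist camera has in their place "tool_from_camera" (4x4, takes a point from camera to tool coordinates, whose origin is the TCP and whose axes are the flange's). Camera axes: x right, y down, z forward; pixel columns grow to the right and rows downward; lengths in m; the calibration is good to about 2 mm. A picture is of the moment at which its call begins: read the wrist's pose just before it. There is no depth.
- sign_off(): hands the job in, once; it reports no verdict.
The state is a dict: "clock": time; "joint_positions": joint angles; "joint_velocities": joint speeds; "effort": joint torques, N m; "tool_pos": TCP position; "ee_rot": TCP orientation; "ft_force": force on the tool from outside, world axes, zero at the start; "wrist_torque": the same for the moment, N m; "grip_width": finger opening in m.
Only numpy, scipy, OpenCV 4.12 (cv2) and the standard library are available. Lean on these libraries where they do the work, as an engineer would, in place of code of your own. Each camera call takes 0.05 s, during which the arm holds its last target.

### The job

Lift the green-handled press block out of the rack, stand it upright in the middle of the black mat and let go, then take it again by the long sides of its grip. Lower it flat between the cheeks of the lidding press and press squarely down on the yellow lid until the sprung nest bottoms out, hold it there for about a second, and ease off so that the nest springs back up with the lid fully home. Finish by standing the block upright in the middle of the mat again and letting go, without disturbing the other things.

Things in the scene. Friction and masses are not known exactly. Their poses are not given: they have to be found in the camera images.
- block_center (a point): press block (tamper), loose, 0.18 to 0.33 kg: flat aluminium foot 68 (its x) x 48 (its y) x 14 mm, black neck, green rectangular grip 58 (x) x 34 (y) mm from 34 to 90 mm above the underside. Point half-way up, 45 mm above the underside; z up out of the grip. Starts upright in any one of the rack's three slots, long side along the rack's x.
- rack_floor (a point): white rack, fixed: floor 100 x 182 x 8 mm; four dividers 64 mm long (its x), 72 mm tall make three slots side by side along its y, 54 mm wide, 58 mm apart, open above and at both ends. Point: centre of the middle slot, on the floor. Dividers stand 10 mm from the long sides of the block's grip: fingers fit only at its short ends (58 mm apart).
- mat_top (a point): the black rubber mat, fixed, 130 x 130 mm, 4 mm thick, between the rack and the press. The point is the centre of its upper face; axes along its edges.
- press_base (a point): lidding press, fixed: grey base 110 (x) x 130 (y) x 30 mm. Point: centre of the base's upper face, under the lid. The sprung nest carries a steel tin between two cheeks; open at -x, +x and above.
- press_mouth (a point): point midway between the tops of the press's two upright aluminium cheeks, 149 mm above press_base. Cheeks at +y and -y, inner faces 76 mm apart, 50 mm long in x, tops flared. The block goes down between them with its long side (block x) along the press's y, either way round; the cheeks then stand 9 mm from the short ends of its grip: fingers fit only on its long sides (34 mm apart).
- lid_top (a point): the yellow push-on lid, 66 mm (y) by 48 mm (x), on the steel tin that stands on the press's sprung nest. The point is the centre of the lid's upper face; with lid and nest both up it is 90 mm above press_base. Axes parallel to the press's. Nest and lid only slide straight up and down.
- nest (a joint): travel of the sprung nest (with the tin and lid on it), m: 0 up, 0.014 bottomed on its stop. The spring needs about 4 N to start moving and 12 N to bottom out (total load, block's weight included), and lifts the nest back when let go.
- lid (a joint): travel of the lid on the tin, m: starts 0 to 0.002 (loose on top), 0.007 fully home. It slides under about 6 N and stays where it is pushed. With nest bottomed and lid home, the lid's top is 21 mm below the height it has with both at 0.
- spare_center (a point): bystander: spare tin with red lid, 66 x 48 x 60 mm, loose, in one of the rack's slots; the point is at its centre, half-way up
- can_center (a point): bystander: small round can, 42 mm across, 70 mm tall, loose, in one of the rack's slots; the point is at its centre, half-way up
- cup_center (a point): bystander: white mug, 80 mm across, 62 mm tall, loose, on the table; the point is at its centre, half-way up
- bowl_center (a point): bystander: steel bowl, 110 mm across, 45 mm tall, loose, on the table; the point is at its centre, half-way up
- sauce_center (a point): bystander: amber bottle with red cap, 56 mm across, 150 mm tall, loose, on the table; the point is at its centre, half-way up
- spatula: bystander: spatula lying flat on the table beyond the rack; origin at its middle, on its underside
Not all that is in view belongs to the job. There is more than one size of the part that bears block_center; the job needs the larger. There is more than one size of the part that bears mat_top; the job needs the smaller.

How it is judged:
By the outcome, as a careful person would: the job done as asked, in the order asked, and still so for the second after the job is handed in, with the robot touching nothing.
It also fails if it takes over 69 s, if anything falls off the work surface, if the arm or the gripper's body presses on something with over 40 N, if the wrist force passes 120 N, or if a joint passes its speed limit or range.

## Working session

There is one attempt and no reset: what is moved stays moved. The work goes in short steps, Python scripts to look and compute and a tool call to move; the robot and the scene stay as the last step left them, time stands still between calls to the robot, and variables do not carry over. Pictures are saved under pics/ and viewed, and the job is handed in when it is done.

Besides the shell and the picture viewer there is one more tool, called after "Call:" as a command line: name --pt "numbers of a row" for each row, then --argument value for the rest. play_rows: Moves the arm, as the interface text tells. Its arguments: {"type":"object","properties":{"commands":{"type":"array"},"force":{"type":"number"}},"required":["commands"]}

```bash
mkdir -p pics
python3 - <<'E'
from cell import *
import cv2,pickle
s=sense();print(s)
for n in("scene","top","wrist"):
    c=capture(n);pickle.dump(c,open(f"pics/{n}0.pkl","wb"));cv2.imwrite(f"pics/{n}0.png",cv2.resize(c["image"][:,:,::-1],(800,600),interpolation=cv2.INTER_CUBIC));print(n,c["intrinsics"],{k:v for k,v in c.items() if k not in("image","intrinsics")})
E
```

```text
{'clock': 0.0, 'joint_positions': array([ 1.24590218e+00,  8.79447212e-02,  1.37225513e+00, -5.56705846e-06,
        1.68359656e+00, -1.03097646e-01]), 'joint_velocities': array([-0.00031425,  0.00017884, -0.00090357, -0.00015309, -0.00015764,
        0.00027027]), 'effort': array([ 2.40716745e-04, -3.40168083e+01, -3.02431941e+01,  7.18981633e-02,
        3.27333400e-02, -1.59909823e-04]), 'tool_pos': array([0.12081811, 0.53599929, 0.20430936]), 'ee_rot': array([-2.31299437e-04,  1.10671318e-01,  9.93856451e-01, -1.07733511e-03]), 'ft_force': array([-0.40191441, -0.58374905, -0.00729486]), 'wrist_torque': array([-0.0078241 ,  0.0406952 ,  0.04482192]), 'grip_width': 0.09373187261492202}
scene [[454.05148596   0.         259.42796112]
 [  0.         454.05148596 191.78822126]
 [  0.           0.           1.        ]] {'R': array([[ 0.02973281,  0.99945088,  0.01462514],
       [ 0.76108546, -0.01315176, -0.64851828],
       [-0.64796982,  0.03041325, -0.76105857]]), 't': array([-0.01079475, -0.33808661,  1.68996494])}
top [[479.09132106   0.         255.09567049]
 [  0.         479.09132106 192.77766194]
 [  0.           0.           1.        ]] {'R': array([[ 1.93991327e-02, -9.99811678e-01, -5.31787550e-04],
       [-9.84928301e-01, -1.90189146e-02, -1.71914291e-01],
       [ 1.71871802e-01,  3.85876076e-03, -9.85111767e-01]]), 't': array([-0.02030664,  0.55768513,  1.50916425])}
wrist [[274.72926722   0.         258.54129054]
 [  0.         274.72926722 196.43463368]
 [  0.           0.           1.        ]] {'tool_from_camera': array([[ 2.83107999e-04, -9.67178842e-01, -2.54096454e-01,
         7.53869585e-02],
       [ 9.99999938e-01,  2.20458611e-04,  2.75033659e-04,
        -9.34381928e-04],
       [-2.09988984e-04, -2.54096516e-01,  9.67178844e-01,
        -1.77414887e-01],
       [ 0.00000000e+00,  0.00000000e+00,  0.00000000e+00,
         1.00000000e+00]])}
```

View pics/scene0.png

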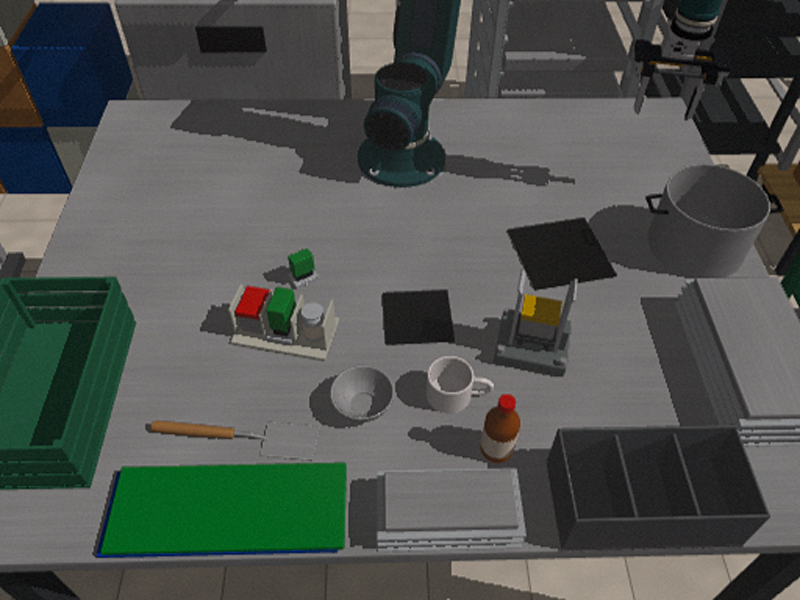

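View pics/top0.png

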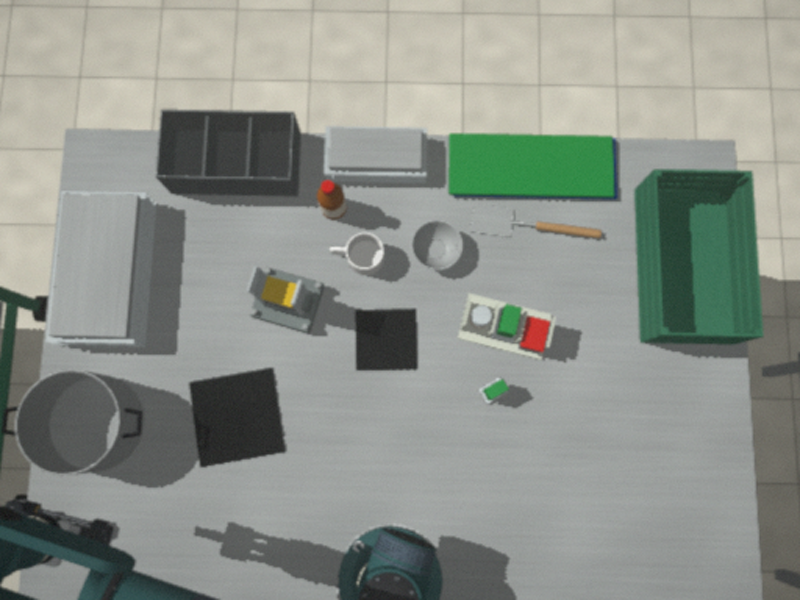

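View pics/wrist0.png

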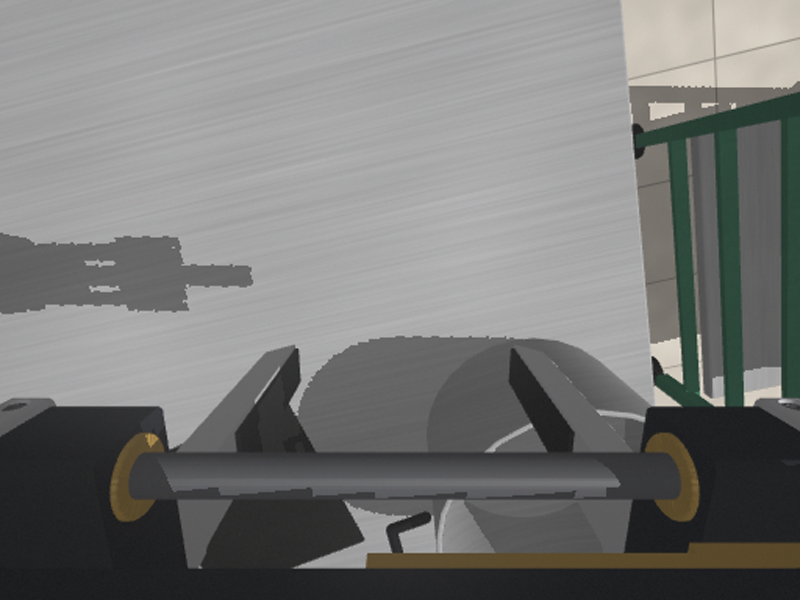

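The scene view shows the rack at about (285,320), with the red-lidded tin, a green block in the middle slot and the can. A second, smaller green block stands on the table at (302,265). Two mats are visible: the smaller at (418,316) between rack and press, the larger at (562,250). I'll take enlarged crops next.

```bash
cat > h.py <<'E'
import numpy as np,cv2,pickle
from scipy.spatial.transform import Rotation as Ro
def ld(n): return pickle.load(open(f"pics/{n}.pkl","rb"))
def ray(c,px,z):
    R,t,K=c["R"],c["t"],c["intrinsics"]
    o=-R.T@t; d=R.T@np.linalg.inv(K)@np.array([px[0],px[1],1.]); return o+d*(z-o[2])/d[2]
def proj(c,X):
    X=np.atleast_2d(X);p=X@c["R"].T+c["t"];p=p@c["intrinsics"].T;return p[:,:2]/p[:,2:]
def crop(c,x0,y0,w,h,f,name):
    im=c["image"][y0:y0+h,x0:x0+w,::-1];cv2.imwrite("pics/"+name,cv2.resize(im,None,fx=f,fy=f,interpolation=cv2.INTER_NEAREST))
def wcam(c,s):
    q=s["ee_rot"];Rt=Ro.from_quat([q[1],q[2],q[3],q[0]]).as_matrix();T=np.eye(4);T[:3,:3]=Rt;T[:3,3]=s["tool_pos"]
    W=np.linalg.inv(T@c["tool_from_camera"]);c=dict(c);c["R"]=W[:3,:3];c["t"]=W[:3,3];return c
E
python3 - <<'E'
from h import *
t=ld("top0");crop(t,150,165,100,75,8,"t_press.png");crop(t,220,180,140,90,5,"t_rack.png")
s=ld("scene0");crop(s,310,165,80,75,8,"s_press.png");crop(s,130,145,170,85,4,"s_rack.png")
E
```

```text
(no output)
```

View pics/t_press.png

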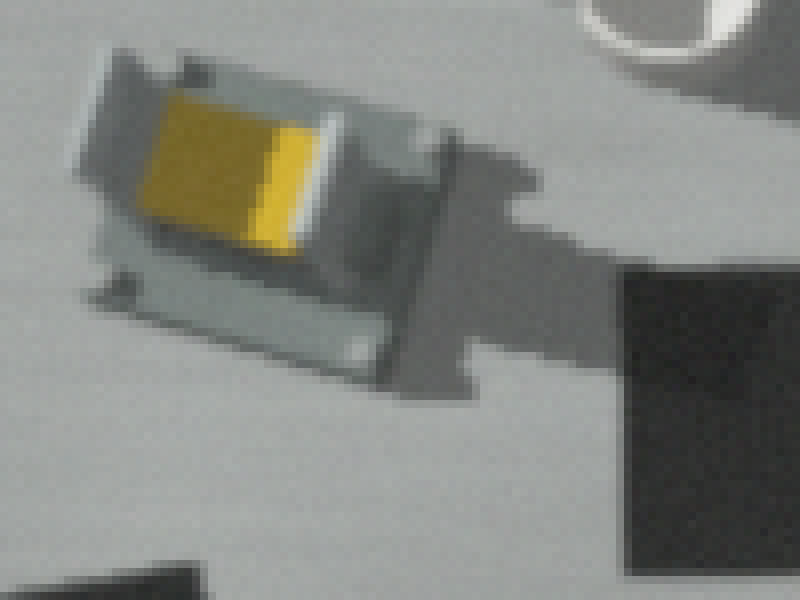

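View pics/t_rack.png

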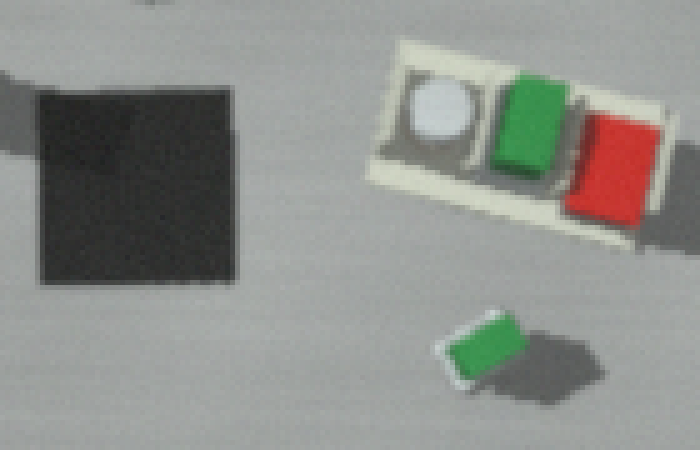

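View pics/s_press.png

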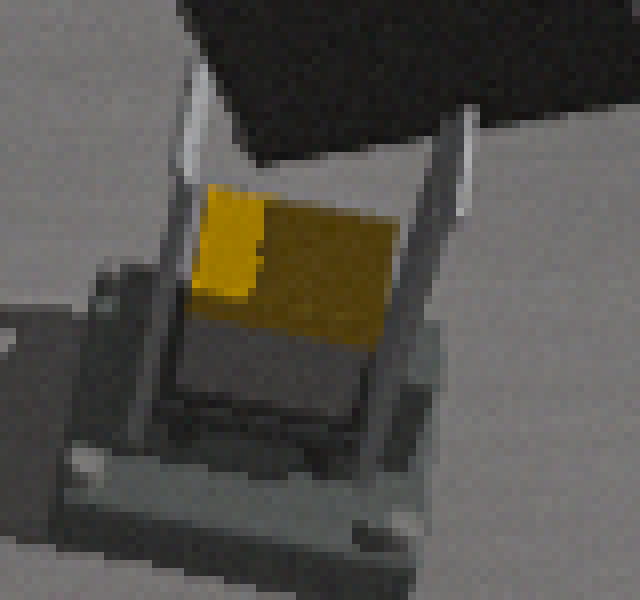

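View pics/s_rack.png

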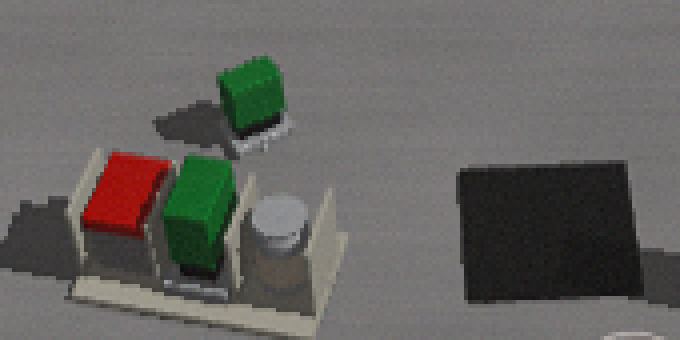

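The candidates are the block in the rack's middle slot (top crop 533,125) and the small block on the table (485,345). The rack one is the larger and stands in a rack slot, so it is the one meant. Of the mats, the small one (137,187 in the crop) is the one meant. Now I'll measure them.

Run:
```python
from h import *
t=ld("top0");s=ld("scene0")
def quad(c,pts,off,f,z,n):
    P=np.array([ray(c,(off[0]+(x)/f-.5,off[1]+y/f-.5),z) for x,y in pts])
    e=np.roll(P,-1,0)-P
    print(n,"ctr",P.mean(0).round(4),"edges",np.linalg.norm(e,axis=1).round(3),"ang",np.degrees(np.arctan2(e[:,1],e[:,0])).round(1))
quad(t,[(37,90),(232,87),(238,284),(41,285)],(220,180),5,.004,"mat T")
quad(s,[(458,170),(627,161),(642,296),(466,302)],(130,145),4,.004,"mat S")
quad(t,[(401,39),(678,108),(640,244),(367,180)],(220,180),5,.008,"rack T")
quad(t,[(517,72),(569,84),(547,176),(494,163)],(220,180),5,.098,"block top T")
quad(s,[(182,156),(236,158),(216,213),(164,208)],(130,145),4,.098,"block top S")
quad(t,[(170,93),(325,130),(297,255),(137,213)],(150,165),8,.12,"lid T")
quad(s,[(208,185),(400,222),(382,348),(188,300)],(310,165),8,.12,"lid S")
quad(t,[(185,55),(460,130),(385,385),(85,297)],(150,165),8,.03,"base T")
quad(t,[(497,310),(530,345),(460,380),(437,347)],(220,180),5,.0,"small T")
# colour masks
for c,n in((t,"T"),(s,"S")):
    hsv=cv2.cvtColor(c["image"],cv2.COLOR_RGB2HSV)
    for nm,lo,hi,z in(("yellow",(18,120,50),(35,255,255),.12),("redspare",(0,150,80),(6,255,255),.068)):
        m=cv2.inRange(hsv,lo,hi);k,l,st,ce=cv2.connectedComponentsWithStats(m)
        for i in range(1,k):
            if st[i,4]>30:
                cnt=np.argwhere(l==i)[:,::-1].astype(np.float32);r=cv2.minAreaRect(cnt)
                print(n,nm,st[i],ce[i],ray(c,ce[i],z).round(4))
```

```text
mat T ctr [0.4848 0.0163 0.004 ] edges [0.13  0.132 0.13  0.13 ] ang [ -88.  -177.4   91.4    2.9]
mat S ctr [0.4886 0.0178 0.004 ] edges [0.132 0.132 0.129 0.128] ang [  93.1    0.9  -88.6 -177.8]
rack T ctr [ 0.5183 -0.2381  0.008 ] edges [0.189 0.095 0.184 0.098] ang [-103.2  163.8   77.8  -13.1]
block top T ctr [ 0.5172 -0.232   0.098 ] edges [0.033 0.06  0.034 0.06 ] ang [-102.1  166.3   77.1  -14.2]
block top S ctr [ 0.5185 -0.2304  0.098 ] edges [0.038 0.052 0.037 0.049] ang [ 86.2 -11.4 -98.1 170.4]
lid T ctr [0.562  0.2285 0.12  ] edges [0.063 0.05  0.065 0.049] ang [-102.5  170.    76.3  -12.3]
lid S ctr [0.5703 0.2286 0.12  ] edges [0.066 0.057 0.066 0.053] ang [  74.3  -15.9 -109.3  164.8]
base T ctr [0.5609 0.2235 0.03  ] edges [0.119 0.11  0.129 0.108] ang [-104.4  165.9   74.7  -19.4]
small T ctr [ 0.3841 -0.2121  0.    ] edges [0.031 0.052 0.026 0.047] ang [-136.2  117.3   35.4  -57.7]
T yellow [168 177  21  20 277] [178.13357401 186.38628159] [0.561  0.2296 0.12  ]
T redspare [206 116   8   8  56] [209.41071429 119.41071429] [0.7972 0.1458 0.068 ]
T redspare [333 203  18  22 273] [342.32600733 213.76923077] [ 0.4921 -0.2886  0.068 ]
S yellow [485 105  27  46 400] [501.9075 123.8   ] [0.2758 0.7721 0.12  ]
S yellow [333 188  27  21 391] [345.96419437 198.00511509] [0.5726 0.2274 0.12  ]
S redspare [151 183  22  20 254] [160.48425197 192.33464567] [ 0.4992 -0.2898  0.068 ]
S redspare [319 252  11  13  90] [324.6        257.45555556] [0.7275 0.1564 0.068 ]
```

```bash
cat > go.py <<'E'
import sys
from h import *
from cell import sense
def go(x,y,z,jaw):
    s=sense();q=s["ee_rot"];R=Ro.from_quat([q[1],q[2],q[3],q[0]]).as_matrix()
    a=np.radians(jaw);yv=np.array([np.cos(a),np.sin(a),0]);zv=np.array([0,0,-1.]);xv=np.cross(yv,zv)
    T=np.c_[xv,yv,zv]
    rv=np.degrees(Ro.from_matrix(R.T@T).as_rotvec());d=R.T@(np.array([x,y,z])-s["tool_pos"])*100
    print("t",round(float(s["clock"]),2),"turn",rv.round(2),"cm",d.round(2),"pos",s["tool_pos"].round(4),"jaw",np.degrees(np.arctan2(R[1,1],R[0,1])).round(2),"j",s["joint_positions"].round(2),"F",s["ft_force"].round(1),"w",round(float(s["grip_width"]),4))
if __name__=="__main__": go(*map(float,sys.argv[1:5]))
E
python3 go.py .56 .229 .33 -14
```

```text
t 0.15 turn [-8.000e-02  7.000e-02  9.129e+01] cm [-49.59 -20.32 -12.52] pos [0.1209 0.5361 0.2046] jaw 77.29 j [ 1.25  0.09  1.37 -0.    1.68 -0.1 ] F [-0.2  0.8  1. ] w 0.0942
```

Call:
play_rows --pt "0 0 0 0 0 -4 -1" --pt "0 0 0 0 0 -8 -1" --pt "0 0 5 -3 -1 -11 -1" --pt "0 0 11 -7 -3 -12.5 -1" --pt "0 0 18 -11 -4.5 -12.5 -1" --pt "0 0 25 -15 -6 -12.5 -1" --pt "0 0 32 -19 -7.8 -12.5 -1" --pt "0 0 39 -22.5 -9.2 -12.5 -1" --force 20

```text
clock: 0.82
tool_pos: [0.3154, 0.3998, 0.3297]
ee_rot: [0.0, 0.439, 0.899, -0.001]
ft_force: [0.4, 0.3, 0.2]
grip_width: 0.0938
```

```bash
python3 go.py .56 .229 .33 -14
```

```text
t 0.82 turn [-5.000e-02  8.000e-02  5.198e+01] cm [-2.851e+01  8.770e+00 -2.000e-02] pos [0.3154 0.3998 0.3297] jaw 37.98 j [ 0.79  0.01  1.21 -0.    1.93  0.13] F [0.4 0.3 0.2] w 0.0938
```

Call:
play_rows --pt "0 0 7 -3.6 1.1 0 -1" --pt "0 0 14 -7.2 2.2 0 -1" --pt "0 0 21 -11 3.3 0 -1" --pt "0 0 28 -14.8 4.5 0 -1" --pt "0 0 35 -18.5 5.6 0 -1" --pt "0 0 42 -22 6.8 0 -1" --pt "0 0 48 -26 8 0 -1" --pt "0 0 52 -28.5 8.8 0 -1"

```text
clock: 1.48
tool_pos: [0.5626, 0.2265, 0.3285]
ee_rot: [0.001, 0.79, 0.613, -0.001]
ft_force: [0.1, 0.7, -1.3]
grip_width: 0.0942
```

```bash
cat > snap.py <<'E'
import sys
from h import *
from cell import *
def snap(n):
    s=sense();c=capture("wrist");c=wcam(c,s);pickle.dump(c,open(f"pics/{n}.pkl","wb"));cv2.imwrite(f"pics/{n}.png",cv2.resize(c["image"][:,:,::-1],(768,576),interpolation=cv2.INTER_CUBIC))
if __name__=="__main__": snap(sys.argv[1])
E
python3 snap.py wp; python3 go.py .487 .0165 .33 -14
```

```text
t 1.53 turn [ 0.01  0.31 -0.79] cm [-22.06  -2.28  -0.18] pos [0.5654 0.224  0.327 ] jaw -14.79 j [ 0.29  0.23  0.96 -0.01  1.95  0.54] F [-0.4 -1.6 -1. ] w 0.0939
```

View pics/wp.png

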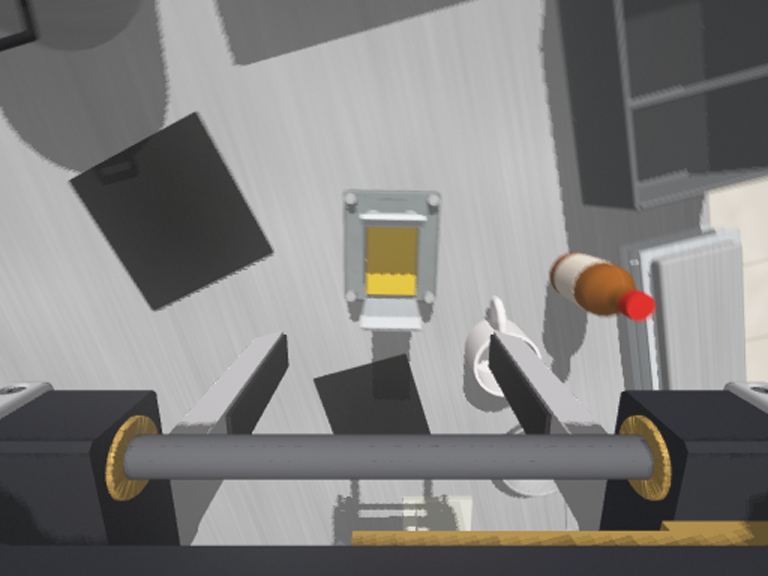

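Run:
```python
from h import *
c=ld("wp");crop(c,220,120,80,105,7,"wpc.png")
```

```text
(no output)
```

View pics/wpc.png

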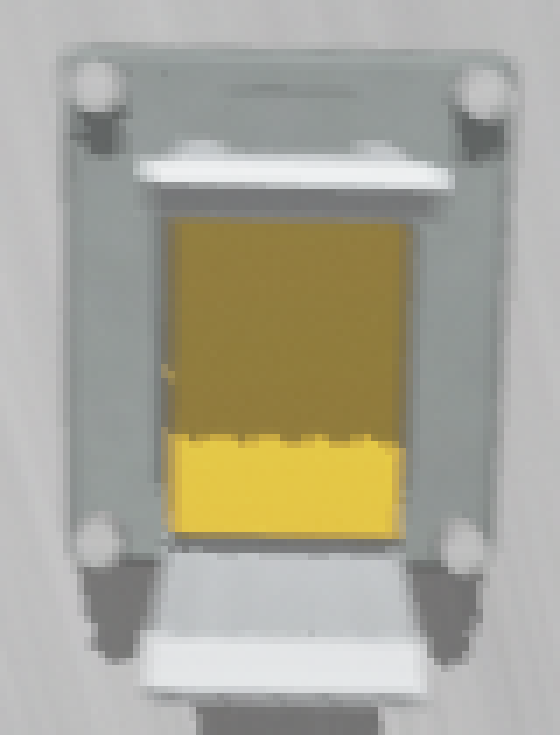

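```bash
python3 - <<'E'
from h import *
c=ld("wp")
def quad(c,pts,off,f,z,n):
    P=np.array([ray(c,(off[0]+(x)/f-.5,off[1]+y/f-.5),z) for x,y in pts])
    e=np.roll(P,-1,0)-P
    print(n,"ctr",P.mean(0).round(4),"edges",np.linalg.norm(e,axis=1).round(4),"ang",np.degrees(np.arctan2(e[:,1],e[:,0])).round(1))
for z in(.118,.12):quad(c,[(174,220),(410,220),(403,538),(168,538)],(220,120),7,z,"lid W")
quad(c,[(62,50),(517,57),(492,560),(72,557)],(220,120),7,.03,"base W")
quad(c,[(137,162),(453,170),(428,690),(143,690)],(220,120),7,.179,"cheek outer tops")
E
python3 go.py .487 .0165 .33 -14
```

```text
lid W ctr [0.5646 0.2292 0.118 ] edges [0.0472 0.0657 0.049  0.0658] ang [ -14.4 -104.7  165.6   73.7]
lid W ctr [0.5647 0.2296 0.12  ] edges [0.0469 0.0654 0.0488 0.0654] ang [ -14.4 -104.7  165.6   73.7]
base W ctr [0.5648 0.2303 0.03  ] edges [0.1092 0.1253 0.1078 0.1261] ang [ -15.3 -105.5  165.2   75.1]
cheek outer tops ctr [0.5648 0.2306 0.179 ] edges [0.0528 0.092  0.0512 0.0933] ang [ -15.9 -105.9  165.6   75.2]
t 1.53 turn [ 0.01  0.31 -0.79] cm [-22.06  -2.28  -0.18] pos [0.5654 0.224  0.327 ] jaw -14.79 j [ 0.29  0.23  0.96 -0.01  1.95  0.54] F [-0.4 -1.6 -1. ] w 0.0939
```

Call:
play_rows --pt "0 0.3 -0.8 -3 -0.3 -0.2 -1" --pt "0 0.3 -0.8 -6 -0.6 -0.2 -1" --pt "0 0.3 -0.8 -9 -0.9 -0.2 -1" --pt "0 0.3 -0.8 -12 -1.2 -0.2 -1" --pt "0 0.3 -0.8 -15 -1.5 -0.2 -1" --pt "0 0.3 -0.8 -18 -1.8 -0.2 -1" --pt "0 0.3 -0.8 -20.5 -2.1 -0.2 -1" --pt "0 0.3 -0.8 -22 -2.3 -0.2 -1"

```text
clock: 2.2
tool_pos: [0.4858, 0.0152, 0.3302]
ee_rot: [0.0, 0.788, 0.615, -0.0]
ft_force: [1.2, 0.3, 0.3]
grip_width: 0.094
```

```bash
python3 snap.py wm; python3 go.py .518 -.231 .27 -14
```

```text
t 2.25 turn [ 0.02  0.14 -0.2 ] cm [-22.92   9.17   6.11] pos [0.4854 0.0138 0.3305] jaw -14.2 j [-0.09 -0.05  1.26 -0.    1.93  0.16] F [-0.4 -0.5  0.7] w 0.0941
```

View pics/wm.png

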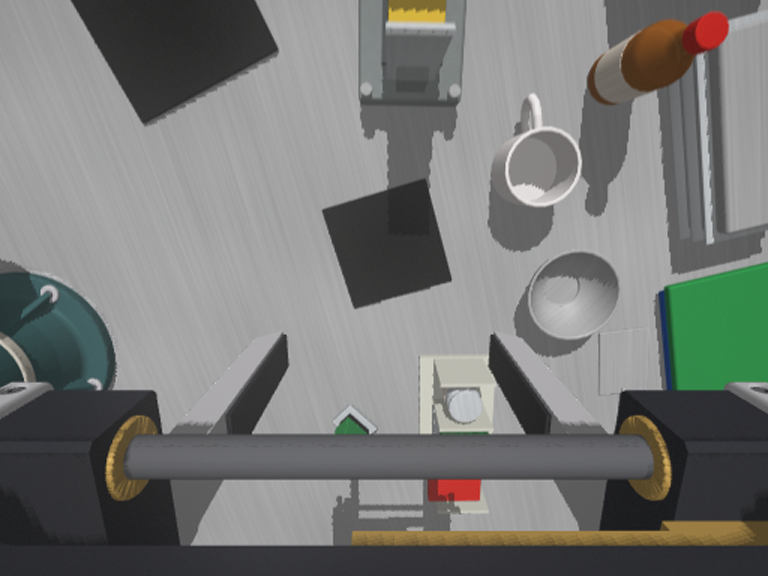

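Run:
```python
from h import *
c=ld("wm")
P=np.array([ray(c,(x/1.5-.17,y/1.5-.17),.004) for x,y in[(323,210.5),(425.5,180),(451.5,281),(355,308)]])
e=np.roll(P,-1,0)-P
print(P.mean(0).round(4),np.linalg.norm(e,axis=1).round(4),np.degrees(np.arctan2(e[:,1],e[:,0])).round(1))
```

```text
[0.4853 0.0168 0.004 ] [0.1271 0.1269 0.1266 0.1271] [   2.   -87.9 -177.9   92.3]
```

Call:
play_rows --pt "0 0 0 -3 1.2 0 -1" --pt "0 0 0 -6 2.4 0 -1" --pt "0 0 0 -9 3.6 1 -1" --pt "0 0 0 -12 4.8 2 -1" --pt "0 0 0 -15 6 3 -1" --pt "0 0 0 -18 7.2 4 -1" --pt "0 0 0 -21 8.4 5 -1" --pt "0 0 0 -23 9.2 6 -1"

```text
clock: 2.92
tool_pos: [0.5183, -0.2339, 0.2696]
ee_rot: [0.001, 0.789, 0.614, -0.001]
ft_force: [-0.2, -0.2, 0.3]
grip_width: 0.0939
```

```bash
python3 snap.py wr; python3 go.py .518 -.231 .27 -14
python3 - <<'E'
from h import *
c=ld("wr");crop(c,190,90,140,130,5,"wrc.png")
E
```

```text
t 2.97 turn [-0.28  0.21 -0.45] cm [ 0.55 -0.1  -0.37] pos [ 0.5176 -0.2366  0.2663] jaw -14.45 j [-0.53  0.13  1.2  -0.01  1.81 -0.27] F [-0.2 -1.4 -1.5] w 0.0945
```

View pics/wrc.png

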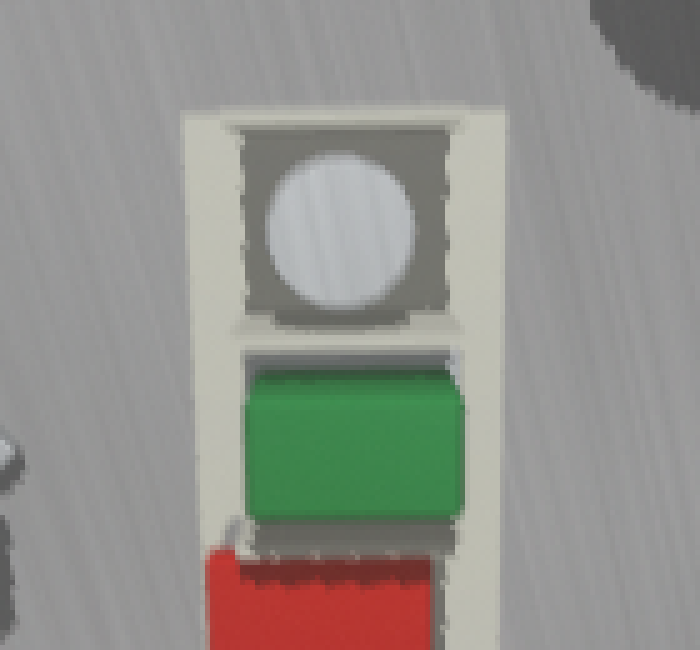

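```bash
python3 - <<'E'
from h import *
c=ld("wr")
P=np.array([ray(c,(190+x/5-.5,90+y/5-.5),.098) for x,y in[(246,402),(464,402),(462,519),(250,519)]])
e=np.roll(P,-1,0)-P
print(P.mean(0).round(4),np.linalg.norm(e,axis=1).round(4),np.degrees(np.arctan2(e[:,1],e[:,0])).round(1))
P=np.array([ray(c,(190+x/5-.5,90+y/5-.5),.008) for x,y in[(181,113),(506,112)]]);print(P.round(4),np.linalg.norm(P[0]-P[1]),np.degrees(np.arctan2(*(P[1]-P[0])[1::-1])))
E
python3 go.py .518 -.2312 .17 -14
```

```text
[ 0.5192 -0.2339  0.098 ] [0.0558 0.0309 0.0555 0.0309] [ -14.2 -103.9  165.8   76.6]
[[ 0.49   -0.1338  0.008 ]
 [ 0.5863 -0.158   0.008 ]] 0.09932059158781485 -14.081048970360671
t 2.97 turn [-0.28  0.21 -0.45] cm [ 0.57 -0.05  9.63] pos [ 0.5176 -0.2366  0.2663] jaw -14.45 j [-0.53  0.13  1.2  -0.01  1.81 -0.27] F [-0.2 -1.4 -1.5] w 0.0945
```

```bash
python3 go.py .5186 -.2335 .053 -14.1
```

```text
t 2.97 turn [-0.28  0.21 -0.35] cm [ 0.4   0.13 21.33] pos [ 0.5176 -0.2366  0.2663] jaw -14.45 j [-0.53  0.13  1.2  -0.01  1.81 -0.27] F [-0.2 -1.4 -1.5] w 0.0945
```

Call:
play_rows --pt "-0.3 0.2 -0.3 0.4 0.1 2 -1" --pt "-0.3 0.2 -0.3 0.4 0.1 5 -1" --pt "-0.3 0.2 -0.3 0.4 0.1 8 -1" --pt "-0.3 0.2 -0.3 0.4 0.1 10.5 -1" --pt "-0.3 0.2 -0.3 0.4 0.1 12 -1" --pt "-0.3 0.2 -0.3 0.4 0.1 12 -1" --pt "-0.3 0.2 -0.3 0.4 0.1 12 -1" --pt "-0.3 0.2 -0.3 0.4 0.1 12 -1"

```text
clock: 3.63
tool_pos: [0.5198, -0.233, 0.1478]
ee_rot: [0.001, 0.789, 0.615, 0.001]
ft_force: [1.0, -0.6, -0.1]
grip_width: 0.0942
```

```bash
python3 snap.py wr2; python3 go.py .5186 -.2335 .053 -14.1
```

```text
t 3.68 turn [ 0.21  0.05 -0.02] cm [-0.05 -0.17  9.54] pos [ 0.5201 -0.2333  0.1484] jaw -14.12 j [-0.52  0.15  1.42  0.    1.57 -0.27] F [0.  0.2 0.3] w 0.094
```

View pics/wr2.png

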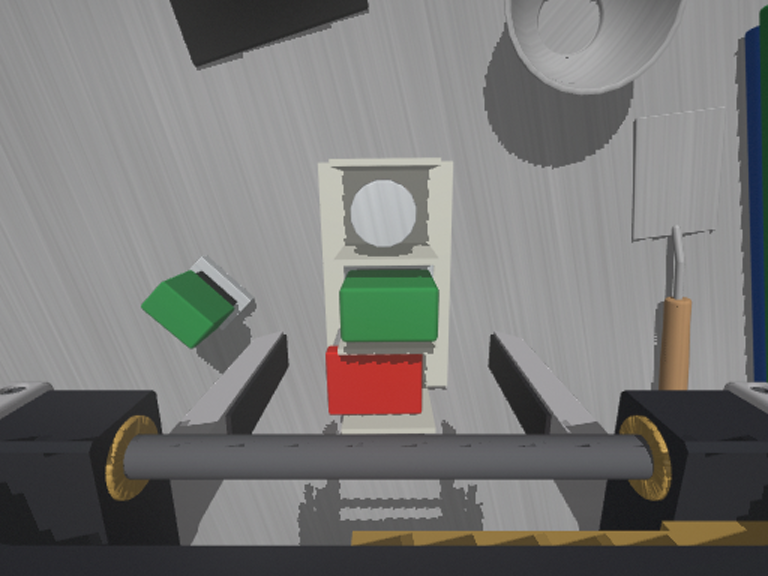

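The block in the rack (green top 340–438 × 286–341) is centred between the fingers. The smaller block stays at (190,310).

Run:
```python
from h import *
c=ld("wr2")
P=np.array([ray(c,(x/1.5-.17,y/1.5-.17),.098) for x,y in[(340.5,285),(439,285),(438,342),(342.5,342)]])
e=np.roll(P,-1,0)-P
print(P.mean(0).round(4),np.linalg.norm(e,axis=1).round(4),np.degrees(np.arctan2(e[:,1],e[:,0])).round(1))
```

```text
[ 0.5199 -0.2314  0.098 ] [0.0558 0.0344 0.0561 0.0344] [ -14.1 -103.3  165.9   76.2]
```

Call:
play_rows --pt "0.2 0 0 -0.1 -0.1 1.5 -1" --pt "0.2 0 0 -0.1 -0.1 3.5 -1" --pt "0.2 0 0 -0.1 -0.1 5.5 -1" --pt "0.2 0 0 -0.1 -0.1 7.5 -1" --pt "0.2 0 0 -0.1 -0.1 9 -1" --pt "0.2 0 0 -0.1 -0.1 9.5 -1" --pt "0.2 0 0 -0.1 -0.1 9.5 -1" --pt "0.2 0 0 -0.1 -0.1 9.5 -1"

```text
clock: 4.35
tool_pos: [0.5202, -0.2347, 0.055]
ee_rot: [0.002, 0.789, 0.615, 0.0]
ft_force: [0.4, 0.3, 0.3]
grip_width: 0.0938
```

```bash
python3 go.py .519 -.2335 .053 -14.1
```

```text
t 4.35 turn [ 0.15  0.09 -0.01] cm [ 0.09 -0.14  0.2 ] pos [ 0.5202 -0.2347  0.055 ] jaw -14.11 j [-0.52  0.21  1.54 -0.    1.39 -0.28] F [0.4 0.3 0.3] w 0.0938
```

Call:
play_rows --pt "0 0 0 0.2 0 0 -1" --pt "0 0 0 0.2 0 0 0" --pt "0 0 0 0.2 0 0 0.5" --pt "0 0 0 0.2 0 0 1" --pt "0 0 0 0.2 0 0 1" --pt "0 0 0 0.2 0 0 1" --pt "0 0 0 0.2 0 0 1" --pt "0 0 0 0.2 0 0 1" --force 30

```text
clock: 5.02
tool_pos: [0.5205, -0.2327, 0.055]
ee_rot: [0.001, 0.789, 0.615, 0.0]
ft_force: [-0.5, -0.2, 0.4]
grip_width: 0.0577
```

```bash
python3 go.py .519 -.2335 .053 -14.1
```

```text
t 5.02 turn [ 0.14  0.09 -0.02] cm [-0.11 -0.13  0.2 ] pos [ 0.5205 -0.2327  0.055 ] jaw -14.12 j [-0.52  0.21  1.54 -0.    1.39 -0.27] F [-0.5 -0.2  0.4] w 0.0577
```

Call:
play_rows --pt "0 0 0 0 0 -1 1" --pt "0 0 0 0 0 -3 1" --pt "0 0 0 0 0 -5 1" --pt "0 0 0 0 0 -7.5 1" --pt "0 0 0 0 0 -10 1" --pt "0 0 0 0 0 -11.5 1" --pt "0 0 0 0 0 -12 1" --pt "0 0 0 0 0 -12 1"

```text
clock: 5.68
tool_pos: [0.521, -0.2329, 0.177]
ee_rot: [0.003, 0.789, 0.615, 0.001]
ft_force: [0.3, 0.7, -2.4]
grip_width: 0.0583
```

```bash
python3 snap.py l1; python3 go.py .4853 .0168 .175 75.2
```

```text
t 5.73 turn [ 5.000e-02  1.900e-01 -8.932e+01] cm [23.32 -9.47 -0.05] pos [ 0.5203 -0.2324  0.1751] jaw -14.12 j [-0.52  0.14  1.38 -0.    1.63 -0.27] F [-0.  -0.6 -2.1] w 0.0579
```

View pics/l1.png

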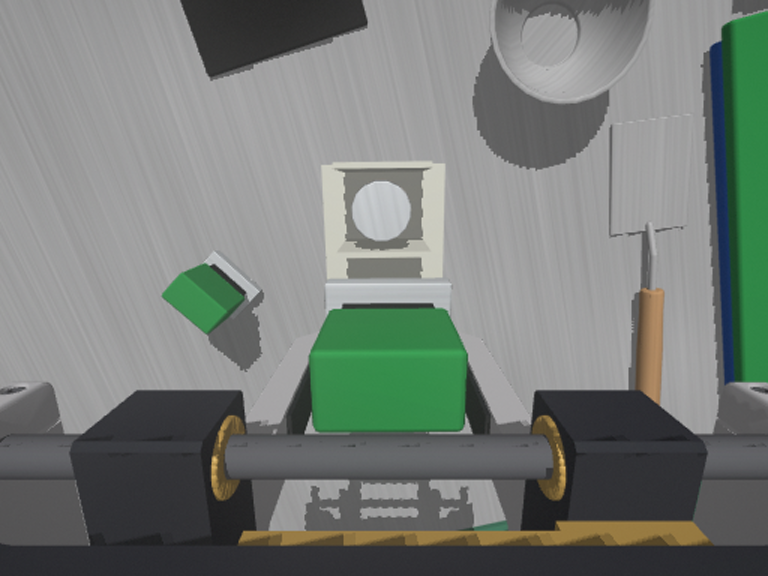

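```bash
cat > held.py <<'E'
from h import *
c=ld("l1");from cell import sense
s=sense()
q=s["ee_rot"];R=Ro.from_quat([q[1],q[2],q[3],q[0]]).as_matrix()
P=np.array([ray(c,(x/1.5-.17,y/1.5-.17),.2181) for x,y in[(310,350),(467,350),(465,432),(313,432)]])
Q=(P-np.array([.5203,-.2324,.1751]))@R
print(Q.round(4),Q.mean(0).round(4))
E
python3 held.py
```

```text
[[ 0.0166 -0.0285 -0.0431]
 [ 0.0165  0.0271 -0.043 ]
 [-0.0165  0.028  -0.0429]
 [-0.0163 -0.029  -0.043 ]] [ 0.0001 -0.0006 -0.043 ]
```

Call:
play_rows --pt "0 0 -6 1.8 -0.7 -0.5 1" --pt "0 0 -12 3.6 -1.4 -0.5 1" --pt "0 0 -18 5.2 -2.1 -0.5 1" --pt "0 0 -24 6.8 -2.8 -0.5 1" --pt "0 0 -30 8.4 -3.5 -0.5 1" --pt "0 0 -36 10 -4.1 -0.5 1" --pt "0 0 -42 11.6 -4.8 -0.5 1" --pt "0 0 -48 13.2 -5.4 -0.5 1"

```text
clock: 6.4
tool_pos: [0.4986, -0.0901, 0.1772]
ee_rot: [-0.001, 0.468, 0.884, -0.001]
ft_force: [0.7, -0.1, -2.9]
grip_width: 0.0573
```

```bash
python3 go.py .4853 .0168 .12 75.2
```

```text
t 6.4 turn [ -0.12  -0.09 -41.03] cm [9.58 4.92 5.71] pos [ 0.4986 -0.0901  0.1772] jaw 34.17 j [-0.29 -0.    1.52 -0.    1.63 -0.89] F [ 0.7 -0.1 -2.9] w 0.0573
```

Call:
play_rows --pt "0 0 -6 1.4 0.7 0 1" --pt "0 0 -12 2.8 1.4 0 1" --pt "0 0 -18 4.2 2.1 0.5 1" --pt "0 0 -24 5.6 2.9 1.5 1" --pt "0 0 -30 7 3.6 3 1" --pt "0 0 -36 8.4 4.3 4.5 1" --pt "0 0 -41 9.6 4.9 5.7 1" --pt "0 0 -41 9.6 4.9 5.7 1"

```text
clock: 7.07
tool_pos: [0.4811, 0.0191, 0.1148]
ee_rot: [-0.006, 0.127, 0.992, -0.0]
ft_force: [-0.9, -0.4, -2.6]
grip_width: 0.0581
```

```bash
python3 go.py .4853 .0168 .0515 75.2
```

```text
t 7.07 turn [-0.12 -0.73  0.2 ] cm [-0.54 -0.1   6.32] pos [0.4811 0.0191 0.1148] jaw 75.4 j [-0.08 -0.02  1.66  0.    1.51 -1.39] F [-0.9 -0.4 -2.6] w 0.0581
```

Call:
play_rows --pt "0 -0.4 0 -0.3 0 0.5 1" --pt "0 -0.7 0.1 -0.4 0 1.5 1" --pt "0 -0.7 0.1 -0.4 0 3 1" --pt "0 -0.7 0.1 -0.4 0 4.5 1" --pt "0 -0.7 0.1 -0.4 0 5.3 1" --pt "0 -0.7 0.1 -0.4 0 5.8 1" --pt "0 -0.7 0.1 -0.4 0 5.8 1" --pt "0 -0.7 0.1 -0.4 0 5.8 1"

```text
clock: 7.73
tool_pos: [0.4846, 0.0178, 0.0571]
ee_rot: [-0.0, 0.128, 0.992, -0.001]
ft_force: [-0.2, 0.0, -1.7]
grip_width: 0.0576
```

```bash
python3 go.py .4853 .0168 .051 75.2
```

```text
t 7.73 turn [-0.12 -0.01  0.05] cm [-0.1  -0.08  0.61] pos [0.4846 0.0178 0.0571] jaw 75.25 j [-0.08  0.02  1.74 -0.    1.38 -1.39] F [-0.2  0.  -1.7] w 0.0576
```

Call:
play_rows --pt "0 0 0 -0.1 -0.1 0.1 1" --pt "0 0 0 -0.1 -0.1 0.2 1" --pt "0 0 0 -0.1 -0.1 0.3 1" --pt "0 0 0 -0.1 -0.1 0.4 1" --pt "0 0 0 -0.1 -0.1 0.5 1" --pt "0 0 0 -0.1 -0.1 0.6 1" --pt "0 0 0 -0.1 -0.1 0.6 1" --pt "0 0 0 -0.1 -0.1 0.6 1"

```text
clock: 8.4
tool_pos: [0.4853, 0.0166, 0.0512]
ee_rot: [-0.0, 0.128, 0.992, -0.001]
ft_force: [0.2, 0.1, -0.7]
grip_width: 0.0578
```

```bash
python3 go.py .4853 .0168 .051 75.2
```

```text
t 8.4 turn [-0.12  0.    0.05] cm [0.01 0.02 0.02] pos [0.4853 0.0166 0.0512] jaw 75.25 j [-0.08  0.03  1.74 -0.    1.37 -1.39] F [ 0.2  0.1 -0.7] w 0.0578
```

Call:
play_rows --pt "0 0 0 0 0 0.05 1" --pt "0 0 0 0 0 0.05 1" --pt "0 0 0 0 0 0.05 0.3" --pt "0 0 0 0 0 0.05 0" --pt "0 0 0 0 0 0.05 -0.5" --pt "0 0 0 0 0 0.05 -1" --pt "0 0 0 0 0 0.05 -1" --pt "0 0 0 0 0 0.05 -1"

```text
clock: 9.07
tool_pos: [0.4855, 0.0166, 0.0505]
ee_rot: [0.0, 0.128, 0.992, -0.001]
ft_force: [0.1, -0.3, 0.5]
grip_width: 0.0812
```

```bash
python3 go.py .4853 .0168 .051 75.2
```

```text
t 9.07 turn [-0.11  0.02  0.05] cm [ 0.02  0.02 -0.05] pos [0.4855 0.0166 0.0505] jaw 75.25 j [-0.08  0.03  1.75 -0.    1.37 -1.39] F [ 0.1 -0.3  0.5] w 0.0812
```

Call:
play_rows --pt "0 0 0 0 0 0 -1" --pt "0 0 0 0 0 -1 -1" --pt "0 0 0 0 0 -3 -1" --pt "0 0 0 0 0 -5.5 -1" --pt "0 0 0 0 0 -8 -1" --pt "0 0 0 0 0 -10 -1" --pt "0 0 0 0 0 -11 -1" --pt "0 0 0 0 0 -11 -1"

```text
clock: 9.73
tool_pos: [0.4873, 0.0167, 0.1641]
ee_rot: [0.003, 0.128, 0.992, -0.001]
ft_force: [0.7, -0.5, 0.6]
grip_width: 0.0938
```

```bash
python3 snap.py m1; python3 go.py .4853 .0168 .16 -14.8
```

```text
t 9.78 turn [8.000e-02 2.100e-01 9.005e+01] cm [ 0.09 -0.02  0.18] pos [0.4863 0.0168 0.1618] jaw 75.25 j [-0.08 -0.04  1.59 -0.    1.59 -1.39] F [ 0.3 -0.3  0.2] w 0.094
```

View pics/m1.png

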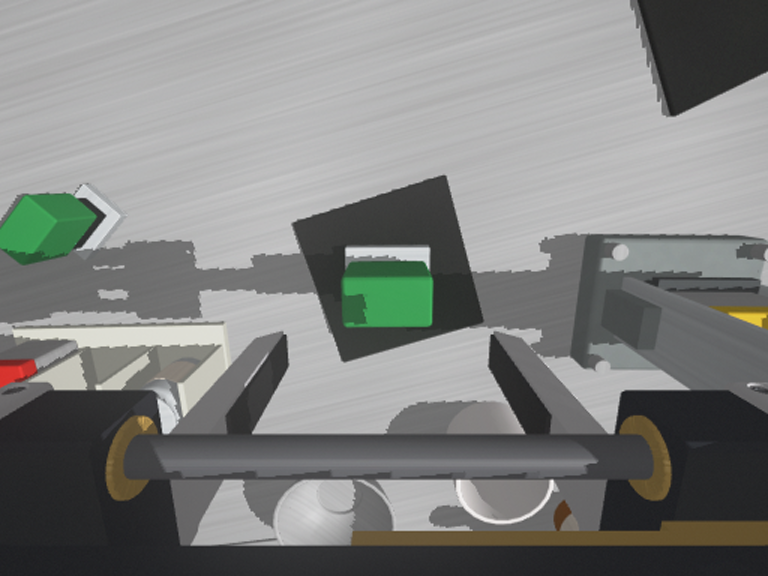

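```bash
cat > mm.py <<'E'
from h import *
def q4(c,p,z,n):
    P=np.array([ray(c,(x/1.5-.17,y/1.5-.17),z) for x,y in p]);e=np.roll(P,-1,0)-P
    print(n,P.mean(0).round(4),np.linalg.norm(e,axis=1).round(4),np.degrees(np.arctan2(e[:,1],e[:,0])).round(1))
E
python3 - <<'E'
from mm import *
c=ld("m1");q4(c,[(292,222),(446,176),(483,321),(344,361)],.004,"mat");q4(c,[(342,276),(434,276),(433,327),(343,327)],.094,"blk")
E
```

```text
mat [0.4838 0.0193 0.004 ] [0.1283 0.1254 0.1265 0.1277] [  91.4    2.1  -87.6 -177.1]
blk [0.4819 0.0171 0.094 ] [0.0564 0.0331 0.0571 0.0331] [  75.3  -14.2 -104.7  164.7]
```

Call:
play_rows --pt "0 0 7 0 0 0 -1" --pt "0 0 14 0 0 0 -1" --pt "0 0 21 0 0 0 -1" --pt "0 0 28 0 0 0 -1" --pt "0 0 35 0 0 0 -1" --pt "0 0 42 0 0 0 -1" --pt "0 0 49 0 0 0 -1" --pt "0 0 56 0 0 0 -1"

```text
clock: 10.45
tool_pos: [0.485, 0.0169, 0.1594]
ee_rot: [-0.0, 0.581, 0.814, -0.001]
ft_force: [-0.2, -0.2, 0.3]
grip_width: 0.0941
```

```bash
python3 go.py .4853 .0168 .15 -14.8
```

```text
t 10.45 turn [-0.09  0.1  33.7 ] cm [-0.01  0.03  0.94] pos [0.485  0.0169 0.1594] jaw 18.9 j [-0.08 -0.04  1.59 -0.    1.59 -0.41] F [-0.2 -0.2  0.3] w 0.0941
```

Call:
play_rows --pt "0 0 7 0 0 0 -1" --pt "0 0 14 0 0 0 -1" --pt "0 0 21 0 0 0 -1" --pt "0 0 28 0 0 0 -1" --pt "0 0 33.7 0 0 0.5 -1" --pt "0 0 33.7 0 0 1 -1" --pt "0 0 33.7 0 0 1 -1" --pt "0 0 33.7 0 0 1 -1"

```text
clock: 11.12
tool_pos: [0.484, 0.0169, 0.1478]
ee_rot: [-0.001, 0.792, 0.611, -0.002]
ft_force: [-0.6, 0.5, -0.3]
grip_width: 0.0939
```

```bash
python3 snap.py m2; python3 go.py .4853 .0168 .051 -14.75
```

```text
t 11.17 turn [-0.17  0.15  0.05] cm [0.04 0.12 9.75] pos [0.4844 0.0169 0.1485] jaw -14.7 j [-0.08 -0.04  1.61 -0.    1.57  0.18] F [-0.   0.3 -0.6] w 0.0937
```

View pics/m2.png

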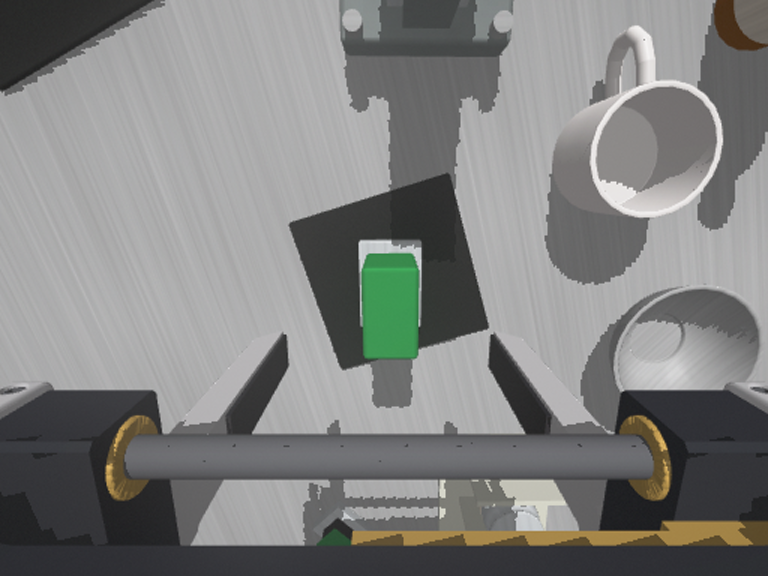

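Call:
play_rows --pt "-0.1 0.1 0 0 0.1 1.5 -1" --pt "-0.1 0.1 0 0 0.1 3.5 -1" --pt "-0.1 0.1 0 0 0.1 5.5 -1" --pt "-0.1 0.1 0 0 0.1 7.5 -1" --pt "-0.1 0.1 0 0 0.1 9 -1" --pt "-0.1 0.1 0 0 0.1 9.7 -1" --pt "-0.1 0.1 0 0 0.1 9.7 -1" --pt "-0.1 0.1 0 0 0.1 9.7 -1"

```text
clock: 11.83
tool_pos: [0.4852, 0.0165, 0.0518]
ee_rot: [-0.0, 0.792, 0.611, -0.001]
ft_force: [-0.6, 0.5, -0.6]
grip_width: 0.094
```

```bash
python3 go.py .4853 .0168 .051 -14.75
```

```text
t 11.83 turn [-0.07  0.04  0.08] cm [ 0.03 -0.    0.08] pos [0.4852 0.0165 0.0518] jaw -14.67 j [-0.08  0.03  1.74 -0.    1.37  0.17] F [-0.6  0.5 -0.6] w 0.094
```

Call:
play_rows --pt "0 0 0.1 0 0 0.1 -0.2" --pt "0 0 0.1 0 0 0.1 0" --pt "0 0 0.1 0 0 0.1 0.4" --pt "0 0 0.1 0 0 0.1 1" --pt "0 0 0.1 0 0 0.1 1" --pt "0 0 0.1 0 0 0.1 1" --pt "0 0 0.1 0 0 0.1 1" --pt "0 0 0.1 0 0 0.1 1" --force 50

```text
clock: 12.5
tool_pos: [0.4852, 0.0164, 0.0508]
ee_rot: [-0.0, 0.792, 0.61, -0.001]
ft_force: [-0.1, 1.1, -0.0]
grip_width: 0.044
```

```bash
python3 go.py .4853 .0168 .051 -14.75
```

```text
t 12.5 turn [-0.06  0.04 -0.02] cm [ 0.04 -0.   -0.02] pos [0.4852 0.0164 0.0508] jaw -14.77 j [-0.08  0.03  1.74 -0.    1.37  0.18] F [-0.1  1.1 -0. ] w 0.044
```

Still closing; one more call.

Call:
play_rows --pt "0 0 0 0 0 0 1" --pt "0 0 0 0 0 0 1" --pt "0 0 0 0 0 0 1" --pt "0 0 0 0 0 0 1" --pt "0 0 0 0 0 -0.3 1" --pt "0 0 0 0 0 -1 1" --pt "0 0 0 0 0 -2 1" --pt "0 0 0 0 0 -3 1"

```text
clock: 13.17
tool_pos: [0.4851, 0.0165, 0.0815]
ee_rot: [-0.0, 0.792, 0.61, -0.001]
ft_force: [-0.5, 0.2, -3.1]
grip_width: 0.0338
```

```bash
python3 go.py .4853 .0168 .30 -14.8
```

```text
t 13.17 turn [-0.09  0.05  0.03] cm [ 2.000e-02 -3.000e-02 -2.185e+01] pos [0.4851 0.0165 0.0815] jaw -14.77 j [-0.08  0.    1.71 -0.    1.43  0.18] F [-0.5  0.2 -3.1] w 0.0338
```

Call:
play_rows --pt "0 0 0 0 0 -3 1" --pt "0 0 0 0 0 -6 1" --pt "0 0 0 0 0 -9 1" --pt "0 0 0 0 0 -12 1" --pt "0 0 0 0 0 -15 1" --pt "0 0 0 0 0 -17.5 1" --pt "0 0 0 0 0 -19 1" --pt "0 0 0 0 0 -19 1"

```text
clock: 13.83
tool_pos: [0.4873, 0.0164, 0.2776]
ee_rot: [0.003, 0.792, 0.61, 0.003]
ft_force: [0.0, 1.7, -1.7]
grip_width: 0.0336
```

```bash
python3 snap.py m3; python3 go.py .5648 .23 .27 -14.8
```

```text
t 13.88 turn [ 0.26 -0.01  0.03] cm [22.64  2.13  0.49] pos [0.4865 0.0165 0.2747] jaw -14.77 j [-0.08 -0.06  1.38 -0.    1.81  0.18] F [ 0.2 -0.4 -2.1] w 0.0334
```

View pics/m3.png

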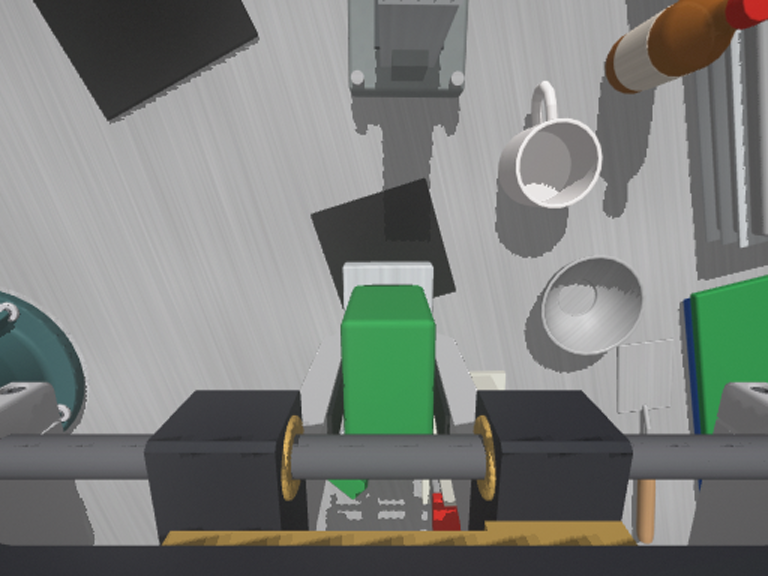

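```bash
cat > held2.py <<'E'
from h import *
import sys
c=ld(sys.argv[1]);K=c["intrinsics"]
# tool coords
from cell import sense
def tool(px,zt):
    M=np.array(pickle.load(open("pics/wrist0.pkl","rb"))["tool_from_camera"])
    o=M[:3,3];d=M[:3,:3]@np.linalg.inv(K)@np.array([px[0]/1.5-.17,px[1]/1.5-.17,1]);return (o+d*(zt-o[2])/d[2]).round(4)
if __name__=="__main__":
    for px,z in [((342,322),-.043),((435,322),-.043),((342,263),.033),((434,263),.033)]: print(tool(px,z))
E
python3 held2.py m3
```

```text
[ 0.0305 -0.0167 -0.043 ]
[ 0.0305  0.0152 -0.043 ]
[ 0.0372 -0.0247  0.033 ]
[0.0372 0.0229 0.033 ]
```

Call:
play_rows --pt "0 0 0 2 0.2 0 1" --pt "0.2 0 0 5 0.5 0 1" --pt "0.2 0 0 8.5 0.8 0 1" --pt "0.2 0 0 12 1.1 0 1" --pt "0.2 0 0 15.5 1.4 0.3 1" --pt "0.2 0 0 19 1.8 0.4 1" --pt "0.2 0 0 21.5 2 0.4 1" --pt "0.2 0 0 22.6 2.1 0.4 1"

```text
clock: 14.55
tool_pos: [0.5639, 0.2327, 0.2676]
ee_rot: [-0.001, 0.791, 0.612, -0.002]
ft_force: [-0.0, -0.9, -2.5]
grip_width: 0.0341
```

```bash
python3 go.py .5648 .23 .27 -14.8
```

```text
t 14.55 turn [-0.2   0.07  0.23] cm [-0.24  0.15 -0.24] pos [0.5639 0.2327 0.2676] jaw -14.57 j [0.3  0.22 1.09 0.   1.83 0.55] F [-0.  -0.9 -2.5] w 0.0341
```

```bash
python3 snap.py p1; python3 go.py .5648 .23 .27 -14.8; python3 -c "
from h import *
crop(ld('p1'),200,110,120,190,4,'p1c.png');c=ld('p1')
im=c['image'][110:300,200:320,::-1];import cv2
cv2.imwrite('pics/p1c.png',cv2.resize(im,(480,600)[::1],fx=0,fy=0,interpolation=cv2.INTER_NEAREST) if 0 else cv2.resize(im[:150],None,fx=4,fy=4,interpolation=cv2.INTER_NEAREST))"
```

```text
t 14.6 turn [-0.18  0.04  0.26] cm [-0.28  0.13 -0.23] pos [0.5642 0.233  0.2677] jaw -14.54 j [0.3  0.22 1.09 0.   1.83 0.55] F [-0.1  0.3 -3.1] w 0.0334
```

View pics/p1c.png

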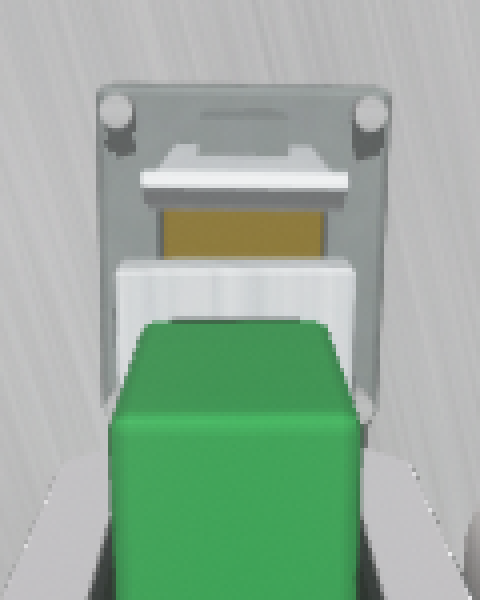

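Run:
```python
from h import *
c=ld("p1");K=c["intrinsics"];M=ld("wrist0")["tool_from_camera"]
def tool(x,y,zt):
    o=M[:3,3];d=M[:3,:3]@np.linalg.inv(K)@np.array([200+x/4-.5,110+y/4-.5,1]);return (o+d*(zt-o[2])/d[2]).round(4)
for n,x,y,z in[("foot",117,262,.033),("foot",355,262,.033),("footlow",117,262,.033),("cheek out",141,171,.0887),("cheek out",348,171,.0887),("cheek in",141,188,.0887),("lid",161,209,.1477),("lid",325,209,.1477),("lid@.118",161,209,.1497),("griptop",112,415,-.043),("griptop",358,415,-.043),("base",97,88,.2377),("base",391,88,.2377)]: print(n,tool(x,y,z))
```

```text
foot [ 0.0373 -0.024   0.033 ]
foot [0.0373 0.0222 0.033 ]
footlow [ 0.0373 -0.024   0.033 ]
cheek out [ 0.0494 -0.0237  0.0887]
cheek out [0.0494 0.026  0.0887]
cheek in [ 0.0453 -0.0238  0.0887]
lid [ 0.0324 -0.0231  0.1477]
lid [0.0324 0.0254 0.1477]
lid@.118 [ 0.0322 -0.0232  0.1497]
griptop [ 0.0311 -0.0169 -0.043 ]
griptop [ 0.0311  0.0148 -0.043 ]
base [ 0.0651 -0.052   0.2377]
base [0.0651 0.0561 0.2377]
```

Call:
play_rows --pt "-0.1 0 0.2 -0.1 0.1 0.8 1" --pt "-0.2 0 0.3 -0.1 0.2 1.6 1" --pt "-0.2 0 0.3 -0.15 0.2 2.4 1" --pt "-0.2 0 0.3 -0.15 0.2 3 1" --pt "-0.2 0 0.3 -0.15 0.2 3.2 1" --pt "-0.2 0 0.3 -0.15 0.2 3.2 1" --pt "-0.2 0 0.3 -0.15 0.2 3.2 1" --pt "-0.2 0 0.3 -0.15 0.2 3.2 1"

```text
clock: 15.27
tool_pos: [0.5659, 0.2308, 0.2365]
ee_rot: [0.001, 0.793, 0.61, 0.0]
ft_force: [-0.0, 0.6, -1.7]
grip_width: 0.034
```

```bash
python3 go.py .5648 .23 .235 -14.8;python3 - <<'E'
from h import *
from snap import snap
from cell import *
snap("p2")
c=capture("scene");pickle.dump(c,open("pics/s2.pkl","wb"));crop(c,310,120,90,120,6,"s2c.png")
c=capture("top");pickle.dump(c,open("pics/t2.pkl","wb"));crop(c,140,160,90,80,8,"t2c.png")
crop(ld("p2"),200,110,120,150,4,"p2c.png")
E
python3 go.py .5648 .23 .235 -14.8
```

```text
t 15.27 turn [ 0.09 -0.   -0.07] cm [-0.1  -0.08  0.15] pos [0.5659 0.2308 0.2365] jaw -14.87 j [ 0.29  0.22  1.16 -0.    1.76  0.55] F [-0.   0.6 -1.7] w 0.034
t 15.42 turn [ 0.08  0.   -0.05] cm [-0.13 -0.08  0.14] pos [0.5659 0.2311 0.2364] jaw -14.85 j [ 0.3   0.22  1.16 -0.    1.76  0.55] F [-0.4 -0.1 -1.4] w 0.0336
```

View pics/s2c.png

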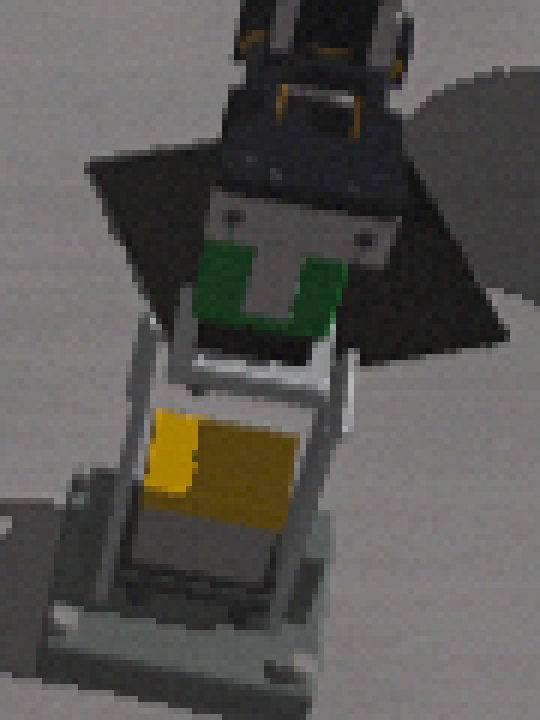

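View pics/t2c.png

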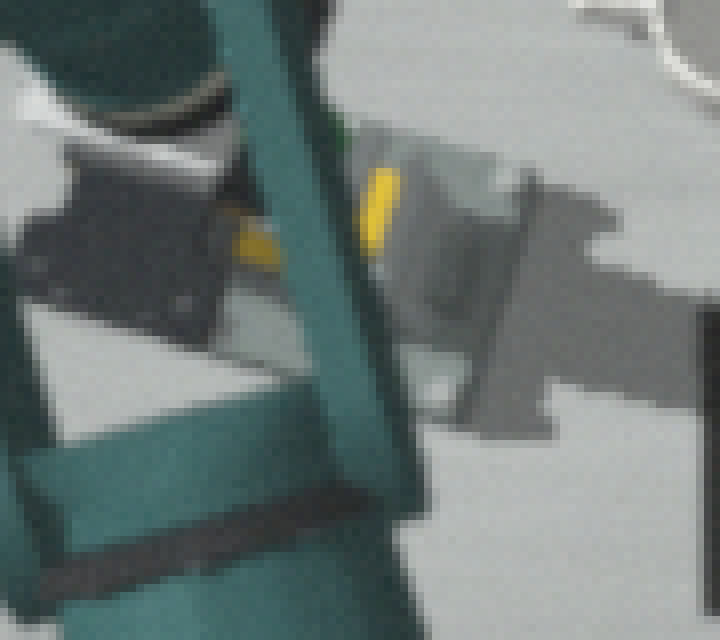

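View pics/p2c.png

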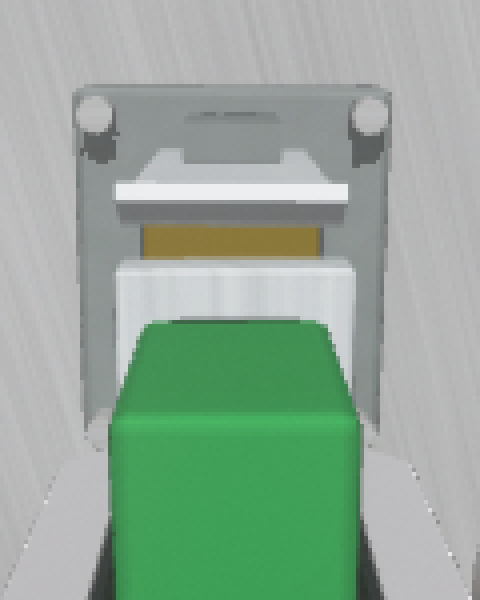

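```bash
cat > ov.py <<'E'
from h import *
def box(cx,cy,yaw,hx,hy,z0,z1):
    a=np.radians(yaw);X=np.array([np.cos(a),np.sin(a)]);Y=np.array([-X[1],X[0]])
    c=[np.array([cx,cy])+sx*hx*X+sy*hy*Y for sx,sy in((1,1),(1,-1),(-1,-1),(-1,1))]
    return np.array([[*p,z] for z in(z0,z1) for p in c])
E_=[(0,1),(1,2),(2,3),(3,0),(4,5),(5,6),(6,7),(7,4),(0,4),(1,5),(2,6),(3,7)]
def draw(c,boxes,x0,y0,w,h,f,name):
    im=cv2.resize(c["image"][y0:y0+h,x0:x0+w,::-1],None,fx=f,fy=f,interpolation=cv2.INTER_CUBIC).copy()
    for b,col in boxes:
        p=(proj(c,b)-[x0,y0]+.5)*f
        for i,j in E_: cv2.line(im,tuple(np.int32(p[i]*16)),tuple(np.int32(p[j]*16)),col,1,cv2.LINE_AA,4)
    cv2.imwrite("pics/"+name,im)
def press(px,py,yaw=-14.8,zl=.12):
    return [(box(px,py,yaw,.055,.065,0,.03),(255,0,0)),(box(px,py,yaw,.024,.033,zl-.01,zl),(0,0,255)),(box(px,py,yaw,.025,.038,.03,.179),(255,0,255))]
def block(bx,by,u,yaw=75.2):
    return [(box(bx,by,yaw,.034,.024,u,u+.014),(0,0,255)),(box(bx,by,yaw,.029,.017,u+.034,u+.09),(255,255,0))]
E
python3 - <<'E'
from ov import *
B=press(.565,.230)+block(.566,.231,.1895)
draw(ld("p2"),B,190,110,140,120,5,"o_w.png")
draw(ld("s2"),B,310,130,90,115,6,"o_s.png")
draw(ld("wp"),press(.565,.230),215,115,90,110,6,"o_wp.png")
draw(ld("top0"),press(.565,.230),150,160,80,80,7,"o_t0.png")
E
```

```text
(no output)
```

View pics/o_w.png

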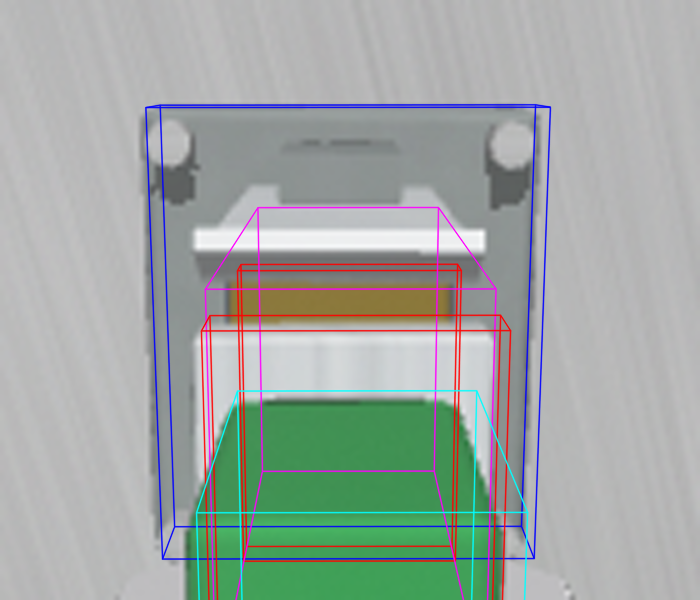

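View pics/o_s.png

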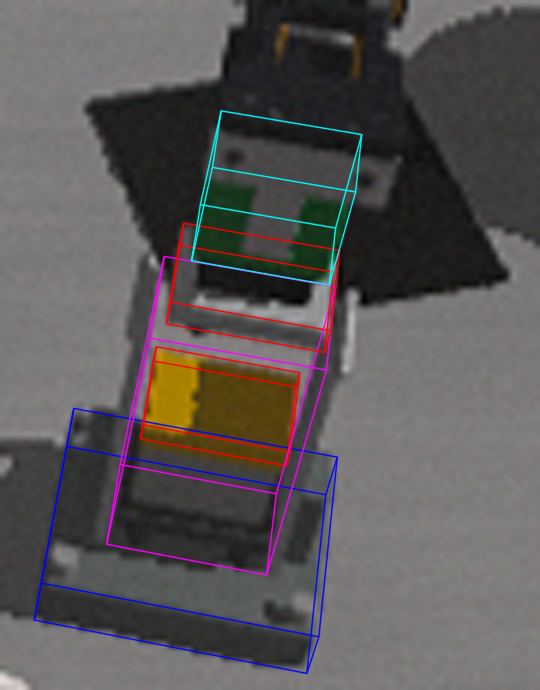

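View pics/o_wp.png

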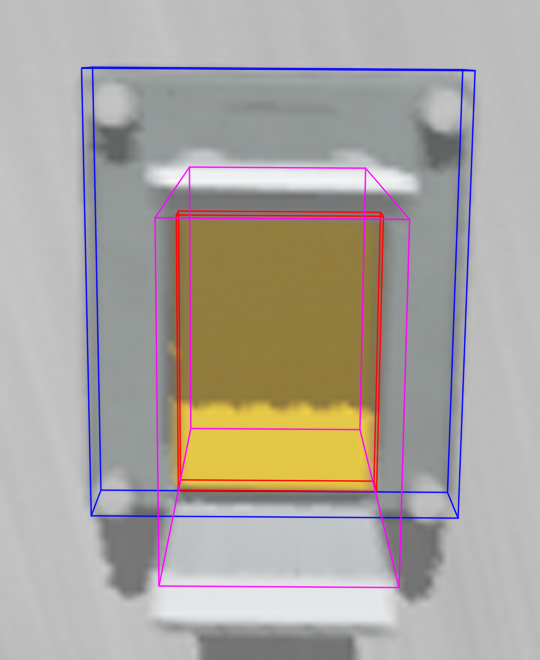

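View pics/o_t0.png

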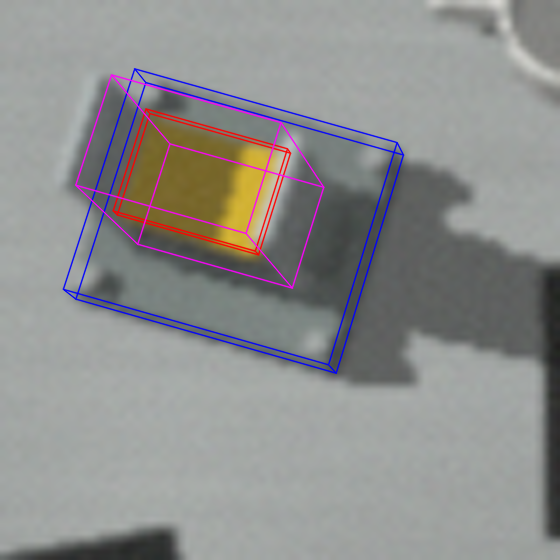

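Overlays agree to within about 1 mm: block centre against press centre in both axes, with 4 mm of clearance per side between the cheeks. Descending in stages.

Call:
play_rows --pt "0.1 0 0 -0.1 0 0 1" --pt "0.1 0 0 -0.1 -0.05 0.3 1" --pt "0.1 0 0 -0.1 -0.05 1 1" --pt "0.1 0 0 -0.1 -0.05 1.8 1" --pt "0.1 0 0 -0.1 -0.05 2.6 1" --pt "0.1 0 0 -0.1 -0.05 3.2 1" --pt "0.1 0 0 -0.1 -0.05 3.5 1" --pt "0.1 0 0 -0.1 -0.05 3.5 1"

```text
clock: 16.08
tool_pos: [0.5645, 0.23, 0.1995]
ee_rot: [-0.001, 0.793, 0.61, -0.002]
ft_force: [-0.6, 0.5, -2.6]
grip_width: 0.0339
```

```bash
python3 go.py .5648 .23 .20 -14.8;python3 - <<'E'
from h import *
from snap import snap
from cell import *
snap("p3")
c=capture("scene");pickle.dump(c,open("pics/s3.pkl","wb"));crop(c,310,130,90,100,6,"s3c.png")
E
```

```text
t 16.08 turn [-0.17  0.09 -0.04] cm [ 0.    0.03 -0.05] pos [0.5645 0.23   0.1995] jaw -14.84 j [0.29 0.22 1.23 0.   1.69 0.55] F [-0.6  0.5 -2.6] w 0.0339
```

View pics/s3c.png

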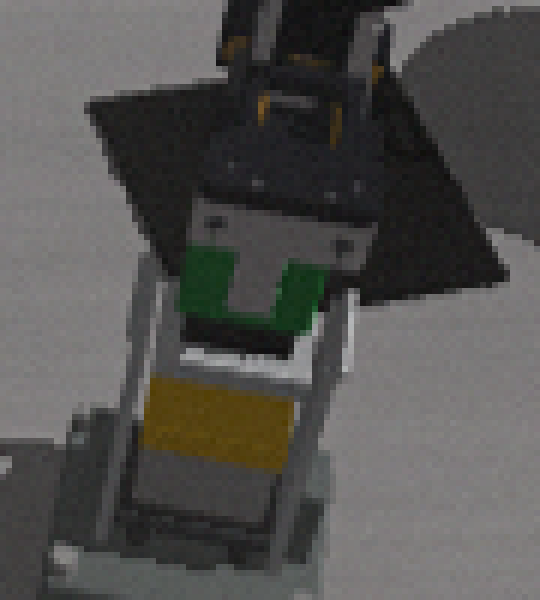

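View pics/p3.png

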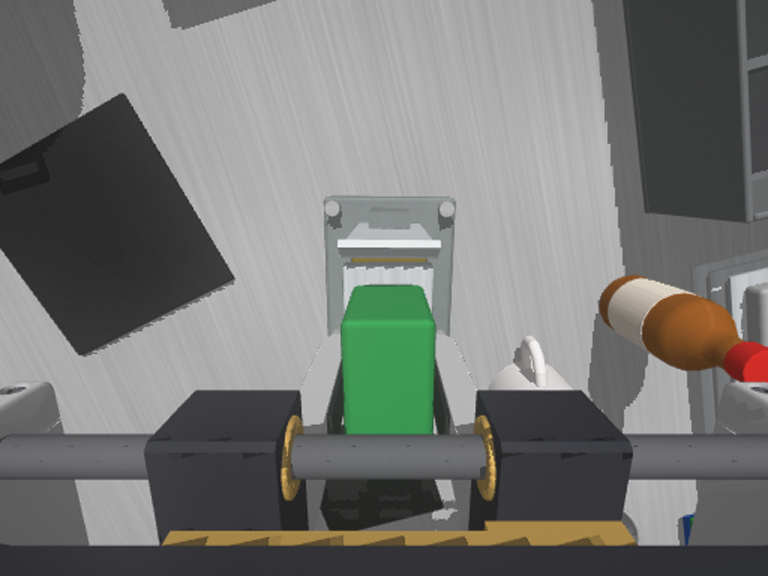

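The foot is between the cheeks with no side force. Continuing to just above the lid.

Call:
play_rows --pt "0 0 0 0 0 0.2 1" --pt "-0.1 0 0 0 0 0.6 1" --pt "-0.1 0 0 0 0 1.1 1" --pt "-0.1 0 0 0 0 1.6 1" --pt "-0.1 0 0 0 0 2.1 1" --pt "-0.1 0 0 0 0 2.4 1" --pt "-0.1 0 0 0 0 2.6 1" --pt "-0.1 0 0 0 0 2.7 1"

```text
clock: 16.85
tool_pos: [0.5649, 0.2302, 0.1736]
ee_rot: [0.0, 0.793, 0.61, -0.0]
ft_force: [-0.7, 0.2, -2.2]
grip_width: 0.0335
```

```bash
python3 go.py .5648 .23 .166 -14.8
```

```text
t 16.85 turn [ 0.02  0.03 -0.04] cm [-0.02 -0.01  0.76] pos [0.5649 0.2302 0.1736] jaw -14.84 j [ 0.29  0.23  1.27 -0.    1.64  0.55] F [-0.7  0.2 -2.2] w 0.0335
```

Contact is expected at TCP z of about 0.165–0.167, with the stop at about 0.146. Pressing slowly.

Call:
play_rows --pt "0 0 0 0 0 0.2 1" --pt "0 0 0 0 0 0.4 1" --pt "0 0 0 0 0 0.6 1" --pt "0 0 0 0 0 0.8 1" --pt "0 0 0 0 0 1.0 1" --pt "0 0 0 0 0 1.2 1" --pt "0 0 0 0 0 1.3 1" --pt "0 0 0 0 0 1.4 1"

```text
clock: 17.52
tool_pos: [0.565, 0.2302, 0.1606]
ee_rot: [0.001, 0.793, 0.61, 0.0]
ft_force: [-1.7, -0.1, 4.2]
grip_width: 0.0336
```

```bash
python3 go.py .5648 .23 .146 -14.8
```

```text
t 17.52 turn [ 0.07  0.   -0.04] cm [-0.03 -0.02  1.46] pos [0.565  0.2302 0.1606] jaw -14.84 j [ 0.29  0.23  1.29 -0.    1.61  0.55] F [-1.7 -0.1  4.2] w 0.0336
```

Call:
play_rows --pt "0 0 0 0 0 0.15 1" --pt "0 0 0 0 0 0.3 1" --pt "0 0 0 0 0 0.45 1" --pt "0 0 0 0 0 0.6 1" --pt "0 0 0 0 0 0.75 1" --pt "0 0 0 0 0 0.9 1" --pt "0 0 0 0 0 1.0 1" --pt "0 0 0 0 0 1.05 1"

```text
clock: 18.18
tool_pos: [0.565, 0.2303, 0.1507]
ee_rot: [0.001, 0.793, 0.61, 0.001]
ft_force: [-2.6, -0.2, 7.5]
grip_width: 0.0335
```

```bash
python3 go.py .5648 .23 .146 -14.8
```

```text
t 18.18 turn [ 0.09 -0.01 -0.04] cm [-0.03 -0.02  0.47] pos [0.565  0.2303 0.1507] jaw -14.84 j [ 0.29  0.24  1.31 -0.    1.59  0.55] F [-2.6 -0.2  7.5] w 0.0335
```

Call:
play_rows --pt "0 0 0 0 0 0.1 1" --pt "0 0 0 0 0 0.2 1" --pt "0 0 0 0 0 0.3 1" --pt "0 0 0 0 0 0.35 1" --pt "0 0 0 0 0 0.4 1" --pt "0 0 0 0 0 0.45 1" --pt "0 0 0 0 0 0.5 1" --pt "0 0 0 0 0 0.5 1"

```text
clock: 18.85
tool_pos: [0.565, 0.2302, 0.1472]
ee_rot: [0.001, 0.793, 0.61, 0.001]
ft_force: [-3.6, -2.2, 9.7]
grip_width: 0.0336
```

```bash
python3 go.py .5648 .23 .146 -14.8
```

```text
t 18.85 turn [ 0.14 -0.04 -0.04] cm [-0.03 -0.02  0.12] pos [0.565  0.2302 0.1472] jaw -14.84 j [ 0.29  0.24  1.32 -0.    1.59  0.55] F [-3.6 -2.2  9.7] w 0.0336
```

Call:
play_rows --pt "0 0 0 0 0 0.2 1" --pt "0 0 0 0 0 0.25 1" --pt "0 0 0 0 0 0.3 1" --pt "0 0 0 0 0 0.35 1" --pt "0 0 0 0 0 0.4 1" --pt "0 0 0 0 0 0.4 1" --pt "0 0 0 0 0 0.4 1" --pt "0 0 0 0 0 0.4 1"

```text
clock: 19.52
tool_pos: [0.565, 0.2303, 0.1456]
ee_rot: [0.001, 0.792, 0.61, 0.002]
ft_force: [-4.5, -1.4, 11.6]
grip_width: 0.0335
```

```bash
python3 go.py .5648 .23 .146 -14.8
```

```text
t 19.52 turn [ 0.21 -0.08 -0.04] cm [-0.03 -0.01 -0.04] pos [0.565  0.2303 0.1456] jaw -14.84 j [ 0.29  0.24  1.32 -0.    1.58  0.55] F [-4.5 -1.4 11.6] w 0.0335
```

Call:
play_rows --pt "0 0 0 0 0 0.3 1" --pt "0 0 0 0 0 0.35 1" --pt "0 0 0 0 0 0.4 1" --pt "0 0 0 0 0 0.45 1" --pt "0 0 0 0 0 0.5 1" --pt "0 0 0 0 0 0.5 1" --pt "0 0 0 0 0 0.5 1" --pt "0 0 0 0 0 0.5 1"

```text
clock: 20.18
tool_pos: [0.5649, 0.2303, 0.1456]
ee_rot: [0.002, 0.792, 0.61, 0.003]
ft_force: [-7.1, -3.3, 18.3]
grip_width: 0.0337
```

```bash
python3 go.py .5648 .23 .146 -14.8
python3 - <<'E'
from h import *
from cell import *
c=capture("scene");pickle.dump(c,open("pics/s4.pkl","wb"));crop(c,310,130,90,100,6,"s4c.png")
E
```

```text
t 20.18 turn [ 0.34 -0.16 -0.03] cm [-0.03 -0.01 -0.04] pos [0.5649 0.2303 0.1456] jaw -14.83 j [ 0.29  0.23  1.32 -0.    1.58  0.55] F [-7.1 -3.3 18.3] w 0.0337
```

View pics/s4c.png

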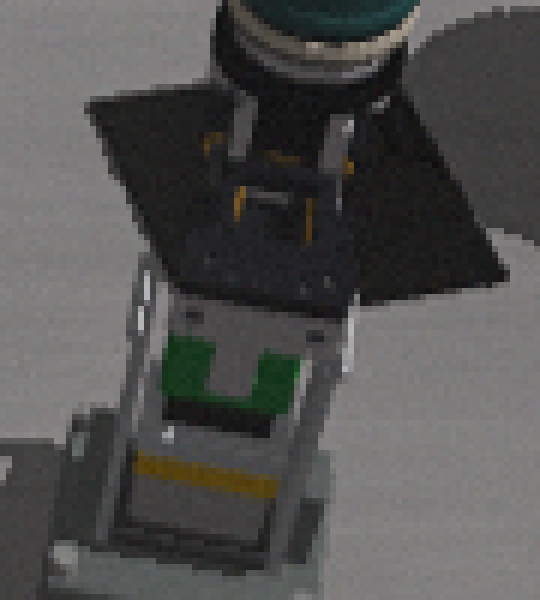

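The nest has bottomed: z is stuck at 0.1456 against an expected 0.146, and the force jumps. Holding for 1.3 s.

Call:
play_rows --pt "0.3 -0.1 0 0 0 0.5 1" --pt "0.3 -0.1 0 0 0 0.5 1" --pt "0.3 -0.1 0 0 0 0.5 1" --pt "0.3 -0.1 0 0 0 0.5 1" --pt "0.3 -0.1 0 0 0 0.5 1" --pt "0.3 -0.1 0 0 0 0.5 1" --pt "0.3 -0.1 0 0 0 0.5 1" --pt "0.3 -0.1 0 0 0 0.5 1"

```text
clock: 20.9
tool_pos: [0.565, 0.2303, 0.1456]
ee_rot: [0.001, 0.792, 0.61, 0.002]
ft_force: [-6.9, -2.1, 19.0]
grip_width: 0.0335
```

Call:
play_rows --pt "0.2 -0.1 0 0 0 0.5 1" --pt "0.2 -0.1 0 0 0 0.5 1" --pt "0.2 -0.1 0 0 0 0.5 1" --pt "0.2 -0.1 0 0 0 0.5 1" --pt "0.2 -0.1 0 0 0 0.5 1" --pt "0.2 -0.1 0 0 0 0.5 1" --pt "0.2 -0.1 0 0 0 0.5 1" --pt "0.2 -0.1 0 0 0 0.5 1"

```text
clock: 21.57
tool_pos: [0.5651, 0.2303, 0.1456]
ee_rot: [0.0, 0.792, 0.61, 0.002]
ft_force: [-6.8, -1.5, 18.8]
grip_width: 0.0335
```

Held. Now easing off slowly (nest up with the lid home means leaving contact at about 0.160).

Call:
play_rows --pt "0 0 0 0 0 0.2 1" --pt "0 0 0 0 0 0 1" --pt "0 0 0 0 0 -0.2 1" --pt "0 0 0 0 0 -0.4 1" --pt "0 0 0 0 0 -0.6 1" --pt "0 0 0 0 0 -0.8 1" --pt "0 0 0 0 0 -1.0 1" --pt "0 0 0 0 0 -1.2 1"

```text
clock: 22.23
tool_pos: [0.565, 0.2302, 0.1575]
ee_rot: [0.0, 0.792, 0.61, 0.002]
ft_force: [-1.3, -0.5, 2.5]
grip_width: 0.0336
```

Call:
play_rows --pt "0 0 0 0 0 -0.2 1" --pt "0 0 0 0 0 -0.4 1" --pt "0 0 0 0 0 -0.6 1" --pt "0 0 0 0 0 -0.8 1" --pt "0 0 0 0 0 -1.0 1" --pt "0 0 0 0 0 -1.2 1" --pt "0 0 0 0 0 -1.4 1" --pt "0 0 0 0 0 -1.5 1"

```text
clock: 22.9
tool_pos: [0.5651, 0.2302, 0.1727]
ee_rot: [0.0, 0.792, 0.61, 0.002]
ft_force: [-0.4, 1.1, -2.0]
grip_width: 0.0337
```

```bash
python3 go.py .5648 .23 .27 -14.8
python3 - <<'E'
from h import *
from cell import *
c=capture("scene");pickle.dump(c,open("pics/s5.pkl","wb"));crop(c,310,130,90,100,6,"s5c.png")
E
```

```text
t 22.9 turn [ 0.16 -0.12 -0.03] cm [-0.01  0.01 -9.73] pos [0.5651 0.2302 0.1727] jaw -14.83 j [0.29 0.23 1.28 0.   1.63 0.55] F [-0.4  1.1 -2. ] w 0.0337
```

View pics/s5c.png

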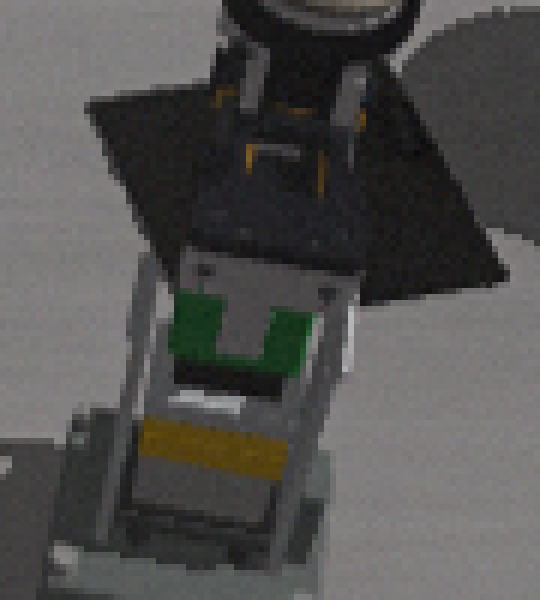

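The nest has sprung back and the block is clear of the lid. Lifting out.

Call:
play_rows --pt "0 0 0 0 0 -0.8 1" --pt "0 0 0 0 0 -2 1" --pt "0 0 0 0 0 -3.5 1" --pt "0 0 0 0 0 -5 1" --pt "0 0 0 0 0 -6.5 1" --pt "0 0 0 0 0 -8 1" --pt "0 0 0 0 0 -9.2 1" --pt "0 0 0 0 0 -9.8 1"

```text
clock: 23.62
tool_pos: [0.5655, 0.2303, 0.2745]
ee_rot: [0.001, 0.792, 0.61, 0.004]
ft_force: [0.3, 0.5, -2.2]
grip_width: 0.0334
```

```bash
python3 snap.py p5; python3 go.py .4853 .0168 .26 -14.8
```

```text
t 23.67 turn [ 0.46 -0.31 -0.03] cm [-22.71  -2.32   1.34] pos [0.5657 0.2303 0.2749] jaw -14.83 j [0.29 0.22 1.09 0.   1.83 0.55] F [-0.   0.2 -1.8] w 0.0336
```

View pics/p5.png

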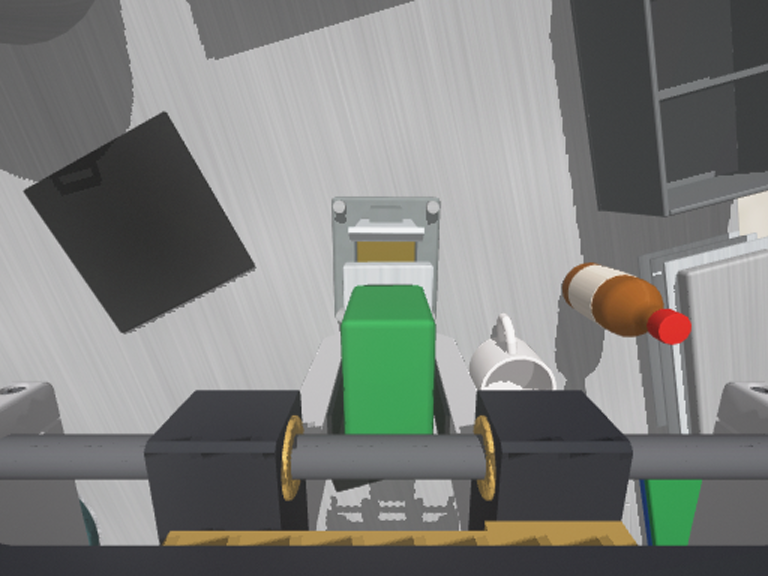

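Call:
play_rows --pt "0.2 -0.1 0 -2 -0.2 0 1" --pt "0.4 -0.3 0 -5 -0.5 0 1" --pt "0.4 -0.3 0 -8.5 -0.9 0 1" --pt "0.4 -0.3 0 -12 -1.2 0 1" --pt "0.4 -0.3 0 -15.5 -1.6 0.5 1" --pt "0.4 -0.3 0 -19 -1.9 1 1" --pt "0.4 -0.3 0 -21.5 -2.2 1.3 1" --pt "0.4 -0.3 0 -22.7 -2.3 1.3 1"

```text
clock: 24.33
tool_pos: [0.4837, 0.0144, 0.2594]
ee_rot: [0.0, 0.793, 0.609, -0.001]
ft_force: [0.6, 0.7, -1.6]
grip_width: 0.0341
```

```bash
python3 go.py .4853 .0168 .055 -14.8
```

```text
t 24.33 turn [-0.06  0.08 -0.2 ] cm [ 0.3   0.11 20.44] pos [0.4837 0.0144 0.2594] jaw -15.0 j [-0.09 -0.06  1.42 -0.    1.79  0.17] F [ 0.6  0.7 -1.6] w 0.0341
```

Call:
play_rows --pt "0 0 -0.1 0.2 0.1 1.5 1" --pt "0 0 -0.2 0.3 0.1 4 1" --pt "0 0 -0.2 0.3 0.1 7 1" --pt "0 0 -0.2 0.3 0.1 10 1" --pt "0 0 -0.2 0.3 0.1 13 1" --pt "0 0 -0.2 0.3 0.1 16 1" --pt "0 0 -0.2 0.3 0.1 17.5 1" --pt "0 0 -0.2 0.3 0.1 18 1"

```text
clock: 25.0
tool_pos: [0.4826, 0.0176, 0.0753]
ee_rot: [-0.003, 0.792, 0.61, -0.004]
ft_force: [0.7, 0.5, -3.2]
grip_width: 0.0335
```

```bash
python3 go.py .4853 .0168 .051 -14.8
```

```text
t 25.0 turn [-0.5   0.13  0.02] cm [-0.    0.3   2.43] pos [0.4826 0.0176 0.0753] jaw -14.78 j [-0.08  0.01  1.71 -0.    1.43  0.18] F [ 0.7  0.5 -3.2] w 0.0335
```

Call:
play_rows --pt "-0.2 0 0 0 0.1 0.3 1" --pt "-0.3 0 0 0 0.2 0.7 1" --pt "-0.3 0 0 0 0.2 1.1 1" --pt "-0.3 0 0 0 0.2 1.5 1" --pt "-0.3 0 0 0 0.2 1.8 1" --pt "-0.3 0 0 0 0.2 2.0 1" --pt "-0.3 0 0 0 0.2 2.1 1" --pt "-0.3 0 0 0 0.2 2.1 1"

```text
clock: 25.67
tool_pos: [0.4844, 0.0171, 0.0543]
ee_rot: [-0.001, 0.792, 0.61, -0.002]
ft_force: [-0.5, -0.5, -1.7]
grip_width: 0.0339
```

```bash
python3 go.py .4853 .0168 .051 -14.8
```

```text
t 25.67 turn [-0.19  0.13  0.02] cm [-0.    0.1   0.33] pos [0.4844 0.0171 0.0543] jaw -14.78 j [-0.08  0.03  1.74 -0.    1.38  0.18] F [-0.5 -0.5 -1.7] w 0.0339
```

Call:
play_rows --pt "-0.2 0.1 0 0 0.1 0.05 1" --pt "-0.2 0.1 0 0 0.1 0.1 1" --pt "-0.2 0.1 0 0 0.1 0.15 1" --pt "-0.2 0.1 0 0 0.1 0.2 1" --pt "-0.2 0.1 0 0 0.1 0.25 1" --pt "-0.2 0.1 0 0 0.1 0.3 1" --pt "-0.2 0.1 0 0 0.1 0.35 1" --pt "-0.2 0.1 0 0 0.1 0.35 1"

```text
clock: 26.33
tool_pos: [0.4853, 0.0168, 0.0507]
ee_rot: [0.0, 0.792, 0.61, -0.0]
ft_force: [0.5, -1.0, -2.3]
grip_width: 0.0337
```

```bash
python3 go.py .4853 .0168 .051 -14.8
```

```text
t 26.33 turn [0.   0.03 0.02] cm [-0.    0.   -0.03] pos [0.4853 0.0168 0.0507] jaw -14.78 j [-0.08  0.03  1.75 -0.    1.37  0.18] F [ 0.5 -1.  -2.3] w 0.0337
```

Call:
play_rows --pt "0 0 0 0 0 0.02 1" --pt "0 0 0 0 0 0.04 1" --pt "0 0 0 0 0 0.06 1" --pt "0 0 0 0 0 0.08 1" --pt "0 0 0 0 0 0.1 1" --pt "0 0 0 0 0 0.1 1" --pt "0 0 0 0 0 0.1 1" --pt "0 0 0 0 0 0.1 1"

```text
clock: 27.0
tool_pos: [0.4853, 0.0168, 0.0507]
ee_rot: [0.0, 0.792, 0.61, -0.0]
ft_force: [-3.3, 0.8, 4.6]
grip_width: 0.034
```

```bash
python3 go.py .4853 .0168 .051 -14.8
```

```text
t 27.0 turn [0.02 0.03 0.03] cm [-0.   -0.   -0.03] pos [0.4853 0.0168 0.0507] jaw -14.77 j [-0.08  0.03  1.75 -0.    1.37  0.18] F [-3.3  0.8  4.6] w 0.034
```

Seated. Releasing at the same height.

Call:
play_rows --pt "0 0 0 0 0 0 1" --pt "0 0 0 0 0 0 0.6" --pt "0 0 0 0 0 0 0.4" --pt "0 0 0 0 0 0 0.2" --pt "0 0 0 0 0 0 0" --pt "0 0 0 0 0 0 0" --pt "0 0 0 0 0 0 0" --pt "0 0 0 0 0 0 0"

```text
clock: 27.67
tool_pos: [0.4854, 0.0168, 0.0506]
ee_rot: [0.0, 0.792, 0.61, -0.0]
ft_force: [-0.3, 1.1, -0.2]
grip_width: 0.0468
```

Call:
play_rows --pt "0 0 0 0 0 0 0" --pt "0 0 0 0 0 -1 0" --pt "0 0 0 0 0 -3 -0.5" --pt "0 0 0 0 0 -6 -1" --pt "0 0 0 0 0 -9 -1" --pt "0 0 0 0 0 -12 -1" --pt "0 0 0 0 0 -15 -1" --pt "0 0 0 0 0 -17 -1"

```text
clock: 28.33
tool_pos: [0.4862, 0.0169, 0.2251]
ee_rot: [0.002, 0.792, 0.61, 0.002]
ft_force: [1.0, 0.3, -0.4]
grip_width: 0.0835
```

```bash
python3 go.py .4 -.02 .36 -14.8; python3 snap.py f1
```

```text
t 28.33 turn [ 0.33 -0.03  0.03] cm [ -5.76  -7.32 -13.53] pos [0.4862 0.0169 0.2251] jaw -14.77 j [-0.08 -0.06  1.48 -0.    1.71  0.18] F [ 1.   0.3 -0.4] w 0.0835
```

View pics/f1.png

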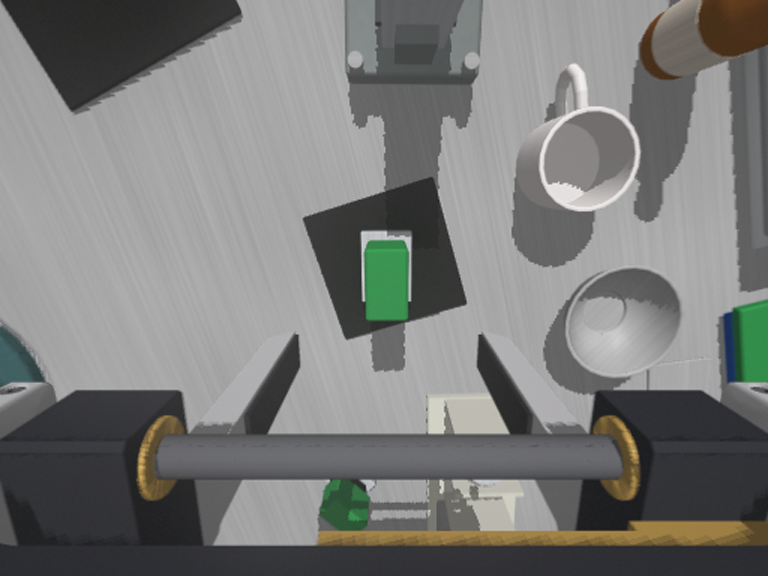

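Call:
play_rows --pt "0 0 0 -1 -1 -3 -1" --pt "0 0 0 -2 -2 -6 -1" --pt "0 0 0 -3 -3 -9 -1" --pt "0 0 0 -4 -5 -11 -1" --pt "0 0 0 -5 -7 -12 -1" --pt "0 0 0 -6 -9 -13 -1" --pt "0 0 0 -6 -10 -13 -1" --pt "0 0 0 -6 -10 -13 -1"

```text
clock: 29.05
tool_pos: [0.3733, -0.0153, 0.359]
ee_rot: [0.006, 0.792, 0.61, 0.006]
ft_force: [0.7, -0.7, 0.8]
grip_width: 0.094
```

Run:
```python
from ov import *
from cell import *
for n in("scene","top"):
    c=capture(n);pickle.dump(c,open(f"pics/{n}F.pkl","wb"));cv2.imwrite(f"pics/{n}F.png",cv2.resize(c["image"][:,:,::-1],(800,600)))
c=ld("sceneF");o=ld("scene0")
im=np.hstack([cv2.resize(k["image"][170:240,320:385,::-1],None,fx=6,fy=6,interpolation=cv2.INTER_NEAREST) for k in(o,c)]);cv2.imwrite("pics/cmp.png",im)
def yr(c):
    h=cv2.cvtColor(c["image"],cv2.COLOR_RGB2HSV)[170:240,320:385];m=cv2.inRange(h,(18,120,50),(35,255,255));k,l,st,ce=cv2.connectedComponentsWithStats(m);i=1+st[1:,4].argmax();return st[i],ce[i]
print(yr(o),yr(c));P=np.array([[.565,.23,z] for z in(.12,.118,.113,.099)]);print(proj(c,P))
print(sense()["clock"])
```

```text
(array([ 13,  18,  27,  21, 391], dtype=int32), array([25.96419437, 28.00511509])) (array([ 13,  20,  26,  20, 393], dtype=int32), array([25.57506361, 29.42748092]))
[[346.47516384 195.84677313]
 [346.35770127 196.31632938]
 [346.06530155 197.48519631]
 [345.25601179 200.72032958]]
29.15
```

View pics/sceneF.png

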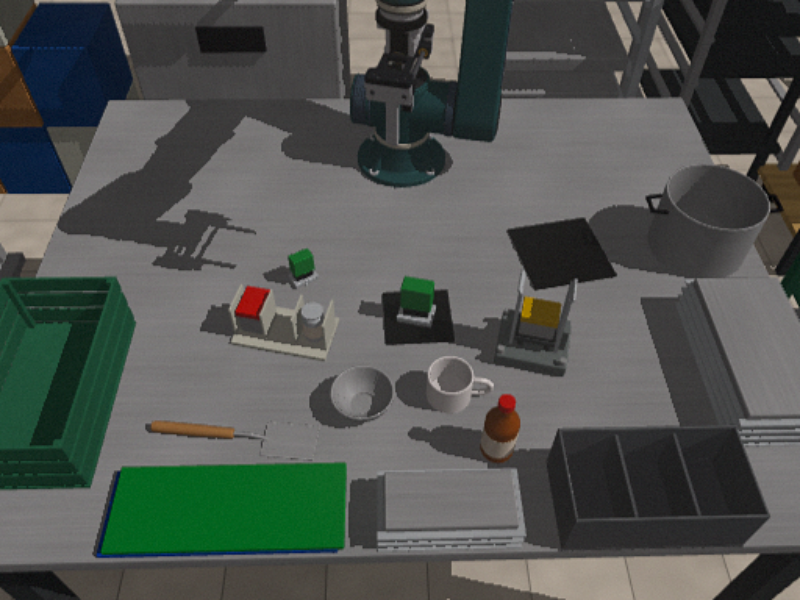

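View pics/cmp.png

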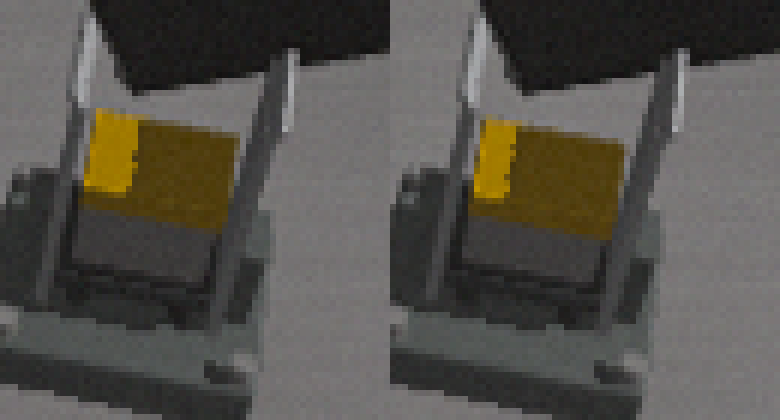

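View pics/topF.png

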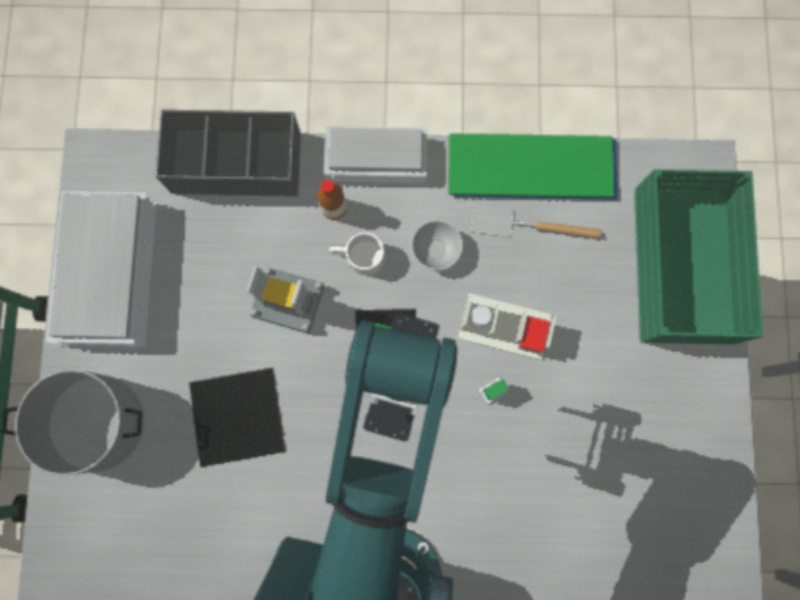

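The lid sits about 6 mm lower (yellow patch down 1.42 px), with the nest up. The block stands mid-mat and the bystanders look unchanged in both views.

```bash
python3 -c "
from cell import *
s=sense();print(s['clock'],abs(s['joint_velocities']).max());print(sign_off())"
```

```text
29.15 0.028777989011447073
the job is handed in; nothing more can be done
None
```

The job is done and handed in at 29.15 s of the 69 s allowed.

**What I did:**
1. I took the larger green-handled block out of the rack's middle slot by its short ends, stood it in the middle of the smaller mat and let go.
2. I took it again by its long sides and lowered it between the cheeks.
3. I pressed until the nest bottomed, held for about 1.4 s, then eased off slowly.
4. I stood the block back in the middle of the mat, let go and moved the arm clear.

**What the checks showed:**
- **Press stroke:** the tool stopped at z = 0.1456 m against an expected 0.146 m. The load was about 20 N including the block's weight, against 12 N needed to bottom out.
- **Lid:** afterwards the lid's patch in the scene camera had dropped 1.42 px, about 6 mm. That fits a lid fully home (7 mm from an unknown 0–2 mm start) with the nest sprung back up.
- **Block on the mat:** it stands upright. I set it down at the mat centre I had measured, which is good to about 2–3 mm.
- **Other things:** in the final scene and top views they look where they were at the start. I compared these by eye, without measuring.

**What disagreed:**
- Press position estimates from the different cameras differed by up to 3 mm in y, and the scene camera's lid position was about 6–8 mm off in x. An overlay of the models agreed to about 1 mm, and the block went in with no side force.
- A side force of up to about 7 N showed while pressing, with under 0.4° of tilt.

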